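# Unload wound capillary coils from a soaking bath with a hand-wound lift

### The arm

A 7-joint arm with a two-finger parallel gripper is mounted at the origin on the work surface. World frame = base frame: x ahead of the robot, y to its left, z up, the work surface at z = 0. Lengths are in m, angles in rad, forces in N, time in s.
With the tool pointing down it reaches from about 0.425 to 0.825 m from the base axis. Payload 3.6 kg.
Tool frame: the origin (TCP) lies on the centre line of the jaws, within the pads' length; the fingertips stand 25 mm ahead of it and the grasp point (between the pads) lies 6 mm ahead of it (tip_extent is the distance from the TCP to the fingertips, in m); z points along the fingers, y is the direction in which the jaws open and shut (so a half turn about z gives the same grasp; the last joint's range is limited). The gripper opens to 85 mm and grips with 20 to 120 N. Pads are 22 mm wide; open, the fingers measure 114 mm over their backs; the gripper's body (76 mm by 85 mm) begins 54 mm behind the grasp point. The pads swing forward as they close: fully open they stand 13 mm farther back than shut.
Start: joints at [-0.026, 0.615, -0.013, 1.423, 0.008, 1.103, -0.04], TCP at [0.65, 0, 0.256] pointing down, gripper open.
Joint ranges: [-3.12, 3.12], [-0.3, 2.06], [-1.34, 1.32], [0.26, 2.42], [-1.36, 4.5], [0.01, 1.98], [-2.84, 2.84]. Speed limits (rad/s): [2.79, 2.79, 3.14, 3.14, 3.14, 3.14, 3.14].

### API

Orientations are given as a unit quaternion [w, x, y, z].
In Python, from plant import get_obs, capture, get_calibration, close_job, tip_extent gives the robot as it stands.
- The arm moves only by the tool move_arm, never from a script. Its argument "increments" is one flat list of numbers, 7 for each row, row after row: the shift along the world's x, y, z in m, then the turn, a rotation vector about the world's x, y, z in degrees, then the opening in per cent of the stroke, from 0 (shut) to 100 (fully open). A call has 1 to 20 rows; each row shifts and turns the commanded pose from where the row before left it; what a row does not reach is not made up. A row lasts 1/10 s, in which the tool goes at most 50 mm and 8.59 degrees, less where a joint would pass 70% of its speed; a pose out of reach is approached as far as the arm can. A call with a gripper value outside its range is refused whole. The fingers move at their own pace and stop on an object; "grip_force" is the grip in N (left out, the last holds). Time passes only in rows, so rows that do not move let the fingers close. It gives the time, the measured TCP pose, the force and the opening at its end, in the units of the state.
- get_obs(): the state, without advancing time (a new reading comes with each control period).
- capture(name): name is "scene" or "side" or "wrist"; returns (picture, depth): 400x640x3 uint8, blue, green, red; 400x640 float32, m along the optical axis (not along the pixel's ray), 0 where there is no reading.
- get_calibration(name): a dict with "fx", "fy", "cx", "cy" (pixels), "extrinsics" (4x4, takes a point from world to camera coordinates); the wrist camera has in their place "T_tool_cam" (4x4, takes a point from camera to tool coordinates, whose origin is the TCP and whose axes are the flange's). Camera axes: x right, y down, z forward; pixel columns grow to the right and rows downward; lengths in m; the calibration is good to about 2 mm. A picture is of the moment at which its call begins: read the wrist's pose just before it. get_calibration takes no time and is no camera call.
- close_job(): hands the job in, once; it reports no verdict.
The state is a dict: "t": time; "qpos": joint angles; "qd": joint speeds; "joint_torque": joint torques, N m; "eef_pos": TCP position; "ee_rot": TCP orientation; "force": force on the tool from outside, world axes, zero at the start; "wrist_torque": the same for the moment, N m; "grip_width": finger opening in m.
Only numpy, scipy, OpenCV 4.12 (cv2) and the standard library are available. Lean on these libraries where they do the work, as an engineer would, in place of code of your own. Each camera call takes 0.05 s, during which the arm holds its last target.

### The job

The soak is over and the bath is drained: open the steel cover fully onto its stop, wind the handwheel until the rack's deck is level with the rim of the bath, and slide every coil up off its post and set it down flat in the aluminium tray, each on the tray's floor and none stacked. Then wind the rack right down again, only after that shut the cover gently, and leave the other things on the bench alone. Wind the rack only with the cover open, since the posts would strike it.

Things in the scene. Friction and masses are not known exactly. Their poses are not given: they have to be found in the camera images.
- bath: blue bench bath, fixed, steel rim 110 high. Origin: middle of its underside below the middle of the row of four posts; x away from the control panel, y along its length to the lift column, z up. Case x -75 to 83, y -139 to 165; tank x -60 to 60, y -124 to 150, floor 42 high; sloping panel out to x -150, 78 high at the case. Column 30 square at x 0, y 205, gear head 48 square, 235 high
- bath_rim (a point): the point at the height of the bath's rim, 110 above the body's origin, in the middle of the row of posts
- rack_deck (a point): middle of the top face of the steel rack deck (108 by 234) in the bath, moved by the handwheel; fully down it is 50 below the rim. On it stand four fixed posts, 12 diameter, 44 high, in a row along the bath's y at -90, -30, 30 and 90, each for one coil. At y 136 a 30 wide riser stands 77 above the deck, with an arm to the column
- rack (a joint): height of the rack above its lowest position, m: 0 fully down, 0.050 with the deck level with the rim, 0.069 at most; driven only by the handwheel
- wheel (a joint): handwheel angle, rad: 0 with the rack fully down, growing clockwise seen from above; every radian raises the rack 8 mm (50 mm is 6.25 rad, about one turn), stop at 8.6. Stiff: about 0.3 N m to raise and 0.15 to lower; it stays where it is left
- wheel_center (a point): centre of the bright metal handwheel at mid-height of its rim: x 0, y 207, z 262 from the bath's origin, axis upright. Rim: round bar 12 thick at radius 48. Hub 24 diameter, its top at this height. Three spokes 8 thick rise from 12 lower at the hub to the rim, along this point's x axis and 120 degrees to either side of it; the point turns with the wheel
- cover (a joint): angle of the steel cover, rad: 0 shut, 1.9 against its open stop. Friction hinge: it stays where it is left; about 5 N at the handle opens it
- cover_handle (a point): middle of the cover's handle, a round black bar 12 diameter, 92 free between its two brackets, parallel to the bath's y with its middle at y -7.5, 178 from the hinge line and 38 beyond the cover's free edge, in the plane of the cover; with the cover shut it stands in front of the case above the panel, 112 high
- cover_hinge (a point): point on the cover's hinge line (parallel to the bath's y), 112 high at the bath's far edge (x 76); turns with the cover, whose plate is 140 by 258, 3 thick
- tray: open aluminium drip tray 170 (x) by 310 (y), walls 20 high and 4 thick, floor 4 thick, 1.2 kg, loose on the bench; origin at the centre of its underside
- coil1: coil of steel capillary wound on a grey plastic core: a ring 52 outside, 20 hole, 30 high, about 0.12 kg, both ends alike; origin at its centre, halfway up the hole, z along its axis. Starts on one of the four posts; may be absent (2 to 4 are there)
- coil2: coil of steel capillary wound on a grey plastic core: a ring 52 outside, 20 hole, 30 high, about 0.12 kg, both ends alike; origin at its centre, halfway up the hole, z along its axis. Starts on one of the four posts; may be absent (2 to 4 are there)
- coil3: coil of steel capillary wound on a grey plastic core: a ring 52 outside, 20 hole, 30 high, about 0.12 kg, both ends alike; origin at its centre, halfway up the hole, z along its axis. Starts on one of the four posts; may be absent (2 to 4 are there)
- coil4: coil of steel capillary wound on a grey plastic core: a ring 52 outside, 20 hole, 30 high, about 0.12 kg, both ends alike; origin at its centre, halfway up the hole, z along its axis. Starts on one of the four posts; may be absent (2 to 4 are there)
- spanner: steel open-ended spanner 160 long lying along its x between bath and tray; leave alone
- beaker: small empty glass beaker 56 diameter, 70 high, origin under its centre; leave alone
- reagent: amber glass bottle 58 diameter, 125 high, origin under its centre; leave alone
- head: loose steel reactor head, a disc 72 diameter on a narrower foot, 62 high over its stub, origin under its centre; leave alone
- valve: small steel needle valve with a black knob, 70 long, 50 high, origin under its centre; leave alone
- dish: white porcelain dish 72 diameter, 16 high, origin under its centre; leave alone

How it is judged:
On the way, in this order (a step that is already met when the one before it is completed fails the run):
1. the cover is fully open on its stop (value of joint cover above 1.8 rad), for 0.2 s.
2. the rack's deck is level with the bath's rim (within 4 mm) and still (z of rack_deck in the frame of bath between 0.106 and 0.114 m and velocity of joint wheel between -0.05 and 0.05 rad/s), for 0.5 s.
3. every coil lies flat on the floor of the tray (x of coil1 in the frame of tray between -0.057 and 0.057 m and y of coil1 in the frame of tray between -0.127 and 0.127 m and z of coil1 in the frame of tray between 0.012 and 0.026 m and angle between the z axis of each of coil1, coil2, coil3, coil4 and the z axis of tray, either way round below 0.15 rad and linear speed of each of coil1, coil2, coil3, coil4 below 0.03 m/s and x of coil2 in the frame of tray between -0.057 and 0.057 m and y of coil2 in the frame of tray between -0.127 and 0.127 m and z of coil2 in the frame of tray between 0.012 and 0.026 m and x of coil3 in the frame of tray between -0.057 and 0.057 m and y of coil3 in the frame of tray between -0.127 and 0.127 m and z of coil3 in the frame of tray between 0.012 and 0.026 m and x of coil4 in the frame of tray between -0.057 and 0.057 m and y of coil4 in the frame of tray between -0.127 and 0.127 m and z of coil4 in the frame of tray between 0.012 and 0.026 m), for 0.2 s.
4. the rack is wound right down (value of joint wheel below 0.3 rad), for 0.2 s.
5. the cover is shut (value of joint cover below 0.06 rad), for 0.2 s.
At the end, for the whole second after the job is handed in: every coil flat (within 0.15 rad) and at rest on the tray's floor, none stacked or on a wall; rack fully down (wheel within 0.3 rad of 0); cover shut (within 0.06 rad); the other things upright (all of step 3 and value of joint wheel below 0.3 rad and value of joint cover below 0.06 rad and angle between each of spanner, beaker, reagent, head, valve, dish's own z axis and vertical below 0.2 rad); the robot touches nothing.
It fails at once if the cover is slammed shut or flung against its open stop ((value of joint cover below 0.25 rad and velocity of joint cover below -1.5 rad/s) or (value of joint cover above 1.65 rad and velocity of joint cover above 1.5 rad/s)).
It fails at once if the rack is wound up under a cover that is not open (value of joint cover below 0.6 rad and value of joint rack above 0.012 m).
It fails at once if spanner, beaker, reagent bottle, reactor head, valve or dish is moved more than 3 cm (distance of any of spanner, beaker, reagent, head, valve, dish from where it was at the start of the episode above 0.03 m).
Of coil1, coil2, coil3, coil4 only 2 to 4 are there at a start; the rules pass over those that are not, and their reading is None.
At some moment in a run one of coil1, coil2, coil3, coil4 may be knocked a few centimetres aside while the robot is not near it.
Once in a run the grip may slacken for a moment while it holds something.
It also fails if it takes over 210 s, if anything falls off the work surface, if the arm or the gripper's body presses on something with over 40 N, if the wrist force passes 120 N, or if a joint passes its speed limit or range.

## Working session

There is one attempt and no reset: what is moved stays moved. The work goes in short steps, Python scripts to look and compute and a tool call to move; the robot and the scene stay as the last step left them, time stands still between calls to the robot, and variables do not carry over. Pictures are saved under pics/ and viewed, and the job is handed in when it is done.

Besides the shell and the picture viewer there is one more tool, called after "Call:" as name(argument=value, ...), one argument or row to a line, values as JSON. move_arm: Moves the arm, as the interface text tells. Its arguments: {"type":"object","properties":{"increments":{"type":"array"},"grip_force":{"type":"number"}},"required":["increments"]}

```bash
ls; mkdir -p pics
cat > h.py <<'E'
import numpy as np,cv2
from plant import get_obs,capture,get_calibration,close_job,tip_extent
from scipy.spatial.transform import Rotation as R
def save(n,img): cv2.imwrite('pics/'+n+'.png',img)
def cam(name,obs=None):
    c=get_calibration(name)
    K=(c['fx'],c['fy'],c['cx'],c['cy'])
    if name!='wrist': T=np.linalg.inv(np.array(c['extrinsics']))
    else:
        q=obs['ee_rot']; M=np.eye(4); M[:3,:3]=R.from_quat([q[1],q[2],q[3],q[0]]).as_matrix(); M[:3,3]=obs['eef_pos']
        T=M@np.array(c['T_tool_cam'])
    return K,T
def cloud(depth,K,T):
    v,u=np.mgrid[:depth.shape[0],:depth.shape[1]]
    P=np.stack([(u-K[2])/K[0]*depth,(v-K[3])/K[1]*depth,depth],-1)
    W=P@T[:3,:3].T+T[:3,3]
    W[depth<=0]=np.nan
    return W
def proj(p,K,T):
    Ti=np.linalg.inv(T); c=np.asarray(p)@Ti[:3,:3].T+Ti[:3,3]
    return np.stack([c[...,0]/c[...,2]*K[0]+K[2],c[...,1]/c[...,2]*K[1]+K[3]],-1)
def ray(uv,z,K,T):
    uv=np.atleast_2d(uv).astype(float); d=np.c_[(uv[:,0]-K[2])/K[0],(uv[:,1]-K[3])/K[1],np.ones(len(uv))]@T[:3,:3].T
    s=(z-T[2,3])/d[:,2]; return T[:3,3]+d*s[:,None]
E
python3 - <<'E'
from h import *
o=get_obs(); print(o, tip_extent if not callable(tip_extent) else tip_extent())
for n in ['scene','side','wrist']:
    o=get_obs(); im,d=capture(n); K,T=cam(n,o); save(n+'0',im); np.savez('pics/'+n+'0.npz',im=im,d=d,T=T,K=K); print(n,K,T.round(3).tolist())
E
```

```text
pics
{'t': 0.0, 'qpos': array([-0.02651299,  0.61594859, -0.01264711,  1.4249437 ,  0.00808758,
        1.10339401, -0.0404225 ]), 'qd': array([-4.18550203e-05,  4.42735518e-04, -7.52196718e-04,  7.29161644e-04,
       -3.07167193e-04, -9.62103668e-04,  2.68160075e-04]), 'joint_torque': array([ 1.38264377e-04, -4.69217670e+01,  2.59523503e-01, -1.71036780e+01,
        1.00907375e-02,  9.80606623e-03,  4.10031795e-07]), 'eef_pos': array([6.49281099e-01, 3.74108484e-05, 2.55104068e-01]), 'ee_rot': array([-0.00093098,  0.707079  ,  0.70713333, -0.00093868]), 'force': array([-0.14861636, -0.55153848, -0.22356892]), 'wrist_torque': array([ 0.00182636, -0.00797346,  0.01555704]), 'grip_width': 0.08513039434683244} 0.025
scene (459.4270293872349, 459.4270293872349, 321.8285084902646, 202.5311390542671) [[-0.637, 0.478, -0.605, 1.294], [0.771, 0.377, -0.513, 0.682], [-0.017, -0.793, -0.609, 0.951], [0.0, 0.0, 0.0, 1.0]]
side (373.1336503795158, 373.1336503795158, 316.2859367714476, 196.14577624357406) [[-0.759, -0.346, 0.551, -0.026], [-0.65, 0.435, -0.623, 0.657], [-0.025, -0.831, -0.556, 0.737], [0.0, 0.0, 0.0, 1.0]]
wrist (342.6069201002531, 342.6069201002531, 319.54431597579605, 199.74566770455098) [[1.0, 0.001, -0.002, 0.649], [0.0, -0.959, -0.282, 0.071], [-0.002, 0.282, -0.959, 0.373], [0.0, 0.0, 0.0, 1.0]]
```

View pics/scene0.png

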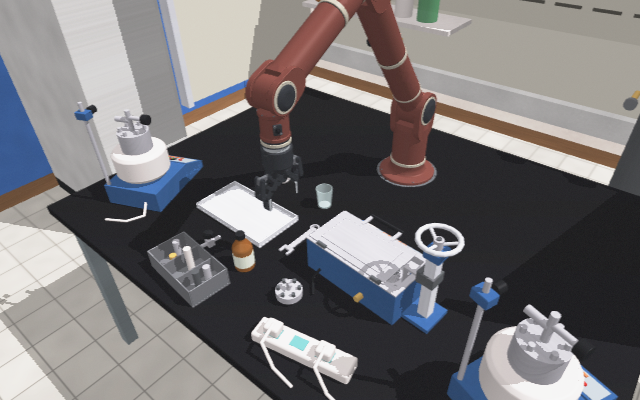

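View pics/side0.png

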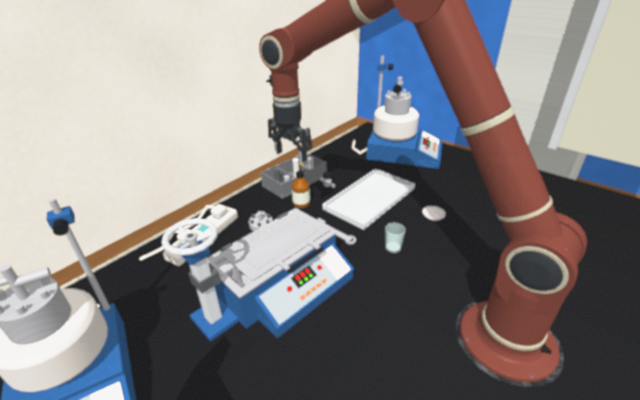

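View pics/wrist0.png

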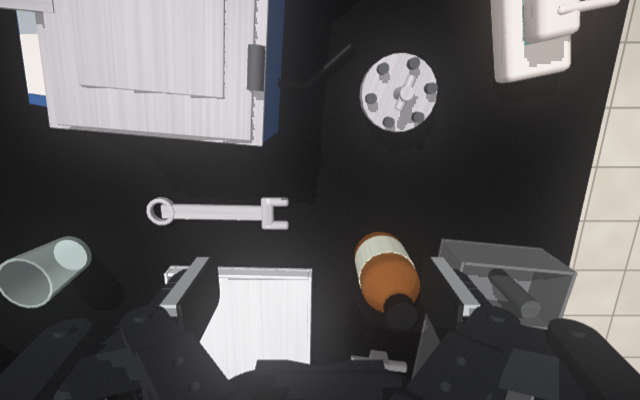

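Run:
```python
from h import *
for n in ['scene','side','wrist']:
    z=np.load(f'pics/{n}0.npz'); W=cloud(z['d'],z['K'],z['T']); im=z['im']; d=z['d']
    x,y,zz=W[...,0],W[...,1],W[...,2]
    reg=(x>0.3)&(x<0.95)&(y>-.5)&(y<.6)
    print(n,'bench z',np.nanmedian(zz[reg&(abs(zz)<.02)]))
    m=reg&(zz>.245)&(zz<.28)&(y>.2)
    P=W[m]; print(' wheel pts',len(P), P.min(0).round(3) if len(P) else '',P.max(0).round(3) if len(P) else '')
    if len(P)>50:
        c,r=cv2.minEnclosingCircle(P[:,:2].astype(np.float32)); A=np.c_[2*P[:,:2],np.ones(len(P))]
        # ring only
        rr=np.linalg.norm(P[:,:2]-c,axis=1); s=rr>.7*r
        q=np.linalg.lstsq(A[s],(P[s,:2]**2).sum(1),rcond=None)[0]; print(' circ',c,r,q[:2],np.sqrt(q[2]+q[0]**2+q[1]**2),np.median(P[s,2]))
    m=reg&(zz>.105)&(zz<.122)&(y>.0)&(im.min(2)>120)
    P=W[m]
    if len(P)>200:
        b=cv2.minAreaRect(P[:,:2].astype(np.float32)); print(' cover',len(P),b, cv2.boxPoints(b).round(3).tolist(),np.median(P[:,2]))
    m=reg&(zz>-.005)&(zz<.028)&(im.min(2)>110)&(y<.25)
    mm=cv2.morphologyEx(m.astype(np.uint8),cv2.MORPH_OPEN,np.ones((3,3)))
    k,l,st,ce=cv2.connectedComponentsWithStats(mm)
    for i in range(1,k):
        if st[i,4]>60:
            P=W[l==i]; b=cv2.minAreaRect(P[:,:2].astype(np.float32)); print('  cc',st[i],[np.round(v,3) for v in b],np.median(P[:,2]).round(4),P[:,2].max().round(3))
```

```text
scene bench z 0.0015340591907252454
 wheel pts 937 [0.501 0.337 0.245] [0.716 0.555 0.279]
 circ (0.6099907159805298, 0.45952558517456055) 0.14063796401023865 [0.61595461 0.46163444] 0.12843856771664336 0.26696299934986845
 cover 4130 ((0.5638588070869446, 0.33065104484558105), (0.5919915437698364, 0.20473164319992065), 78.01787567138672) [[0.4020000100135803, 0.06199999898672104], [0.6029999852180481, 0.019999999552965164], [0.7250000238418579, 0.5989999771118164], [0.5249999761581421, 0.640999972820282]] 0.11805135147452012
  cc [ 197  182  102   65 3285] [array([ 0.544, -0.288]), array([0.338, 0.194]), np.float64(88.498)] 0.0062 0.027
  cc [279 224  39  29 248] [array([ 0.533, -0.049]), array([0.036, 0.168]), np.float64(87.792)] 0.0084 0.015
  cc [201 236  19  11  92] [array([ 0.724, -0.248]), array([0.017, 0.063]), np.float64(81.814)] 0.0179 0.028
  cc [264 342  42  23 203] [array([0.866, 0.193]), array([0.005, 0.115]), np.float64(11.564)] 0.0169 0.028
  cc [267 357  22  27 135] [array([0.907, 0.206]), array([0.089, 0.016]), np.float64(75.24)] 0.0097 0.028
side bench z -0.0006330
[... 1594 characters left out ...]
3, 0.039]), np.float64(0.134)] 0.0073 0.01
  cc [ 57 239  30  31 414] [array([ 0.37 , -0.094]), array([0.013, 0.04 ]), np.float64(32.248)] 0.0186 0.028
  cc [164 266  24  16 171] [array([ 0.472, -0.126]), array([0.038, 0.011]), np.float64(29.977)] 0.0131 0.022
  cc [ 200  267  112  111 9626] [array([ 0.566, -0.203]), array([0.163, 0.141]), np.float64(88.558)] 0.0044 0.023
  cc [469 275  26  25 326] [array([ 0.848, -0.145]), array([0.016, 0.046]), np.float64(41.007)] 0.0043 0.006
  cc [518 281  13   9  83] [array([ 0.894, -0.143]), array([0.012, 0.016]), np.float64(76.398)] 0.0045 0.006
  cc [385 365  21   7 108] [array([ 0.742, -0.253]), array([0.011, 0.03 ]), np.float64(67.88)] 0.0181 0.026
```

Run:
```python
from h import *
for n,(a,b,c,e) in {'scene':(290,490,170,330),'side':(150,370,180,350)}.items():
    im=np.load(f'pics/{n}0.npz')['im']; save(n+'0c',cv2.resize(im[c:e,a:b],None,fx=3.6,fy=3.5,interpolation=cv2.INTER_CUBIC))
```

```text
(no output)
```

View pics/scene0c.png

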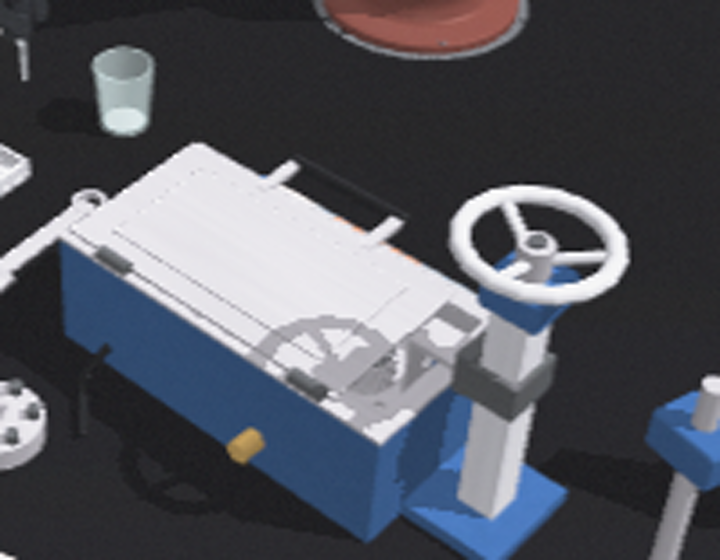

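View pics/side0c.png

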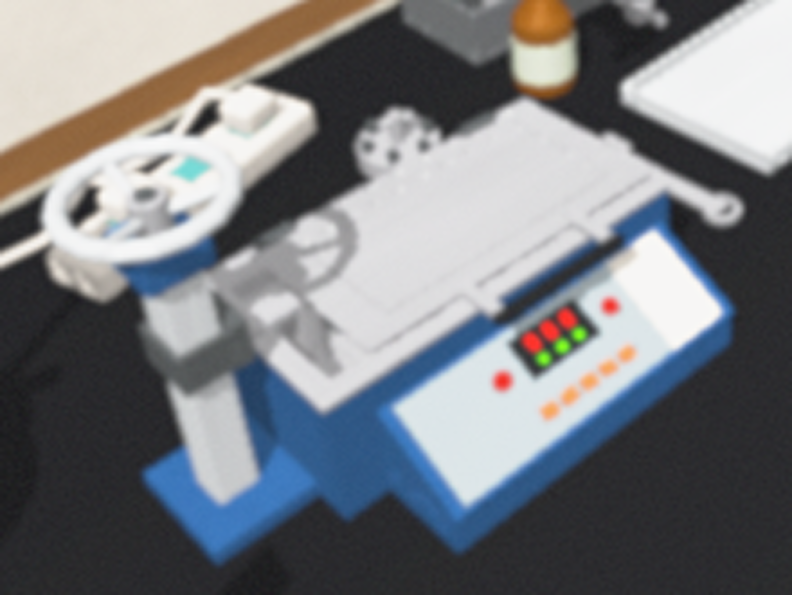

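Run:
```python
from h import *
def f(n,pts,z):
    d=np.load(f'pics/{n}0.npz'); return ray(pts,z,d['K'],d['T'])[:,:2].round(4).tolist()
s=lambda p:[[290+a/3.6,170+b/3.5] for a,b in p]
t=lambda p:[[150+a/3.6,180+b/3.5] for a,b in p]
print('far corners scene',f('scene',s([(375,442),(62,240)]),.110))
print('bolts? side near corners',f('side',t([(322,412),(668,185)]),.110), )
print('cover near-free corners side',f('side',t([(372,350),(668,190)]),.1135))
print('handle bar ends scene',f('scene',s([(298,162),(405,216)]),.112), 'side',f('side',t([(500,312),(620,242)]),.112))
for n,g,el in (('scene',s,[(450,240),(628,250),(540,186),(540,302)]),('side',t,[(43,220),(242,190),(150,137),(140,262)])):
    print('wheel extreme',n,f(n,g(el),.262),'hub',f(n,g([(540,240)] if n=='scene' else [(147,197)]),.262))
# white torus mask ellipse
for n,box in (('scene',(412,468,220,260)),('side',(158,222,215,262))):
    d=np.load(f'pics/{n}0.npz'); im=d['im'];D=d['d'];W=cloud(D,d['K'],d['T'])
    m=(im.min(2)>150)&(W[...,2]>.235)&(W[...,2]<.29); k=np.zeros_like(m);k[box[2]:box[3],box[0]:box[1]]=1; m&=k.astype(bool)
    v,u=np.nonzero(m); P=ray(np.c_[u,v],.262,d['K'],d['T'])[:,:2].astype(np.float32)
    print(n,len(P),cv2.minEnclosingCircle(P), cv2.fitEllipse(cv2.convexHull(P)))
```

```text
far corners scene [[0.633, 0.3392], [0.6075, 0.0442]]
bolts? side near corners [[0.469, 0.358], [0.443, 0.0547]]
cover near-free corners side [[0.4819, 0.3063], [0.4368, 0.0626]]
handle bar ends scene [[0.4193, 0.1308], [0.4241, 0.2331]] side [[0.4443, 0.2296], [0.4281, 0.1273]]
wheel extreme scene [[0.5823, 0.3473], [0.523, 0.4369], [0.5002, 0.3651], [0.5982, 0.4174]] hub [[0.5479, 0.3905]]
wheel extreme side [[0.575, 0.438], [0.5113, 0.353], [0.5955, 0.3564], [0.5035, 0.4241]] hub [[0.5477, 0.3904]]
scene 725 ((0.5496273040771484, 0.38915687799453735), 0.05558769777417183) ((0.5497751832008362, 0.38879019021987915), (0.1051899790763855, 0.1103745698928833), 115.86534881591797)
side 1009 ((0.5514935851097107, 0.39062556624412537), 0.05674454942345619) ((0.551340639591217, 0.39060133695602417), (0.10592062026262283, 0.11282055079936981), 57.37215042114258)
```

Call:
move_arm(
  increments=[-0.0275,0.02,0,0,0,-0.625,32,-0.0275,0.02,0,0,0,-0.625,32,-0.0275,0.02,0,0,0,-0.625,32,-0.0275,0.02,0,0,0,-0.625,32,-0.0275,0.02,0,0,0,-0.625,32,-0.0275,0.02,0,0,0,-0.625,32,-0.0275,0.02,0,0,0,-0.625,32,-0.0275,0.02,0,0,0,-0.625,32,0,0,0,0,0,0,32,0,0,0,0,0,0,32],
  grip_force=60,
)

```text
t: 1.15
eef_pos: [0.4297, 0.1604, 0.2564]
ee_rot: [0.0, 0.737, 0.676, 0.0]
force: [-0.5, -0.3, 0.7]
grip_width: 0.027
```

```bash
cat > look.py <<'E'
from h import *
import sys
tag=sys.argv[1]
for n in sys.argv[2:]:
    o=get_obs(); im,d=capture(n); K,T=cam(n,o); save(f'{n}{tag}',im); np.savez(f'pics/{n}{tag}.npz',im=im,d=d,T=T,K=K)
print(round(o['t'],2),o['eef_pos'].round(4),o['grip_width'].round(4),o['force'].round(1),o['qpos'].round(2), R.from_quat(np.roll(o['ee_rot'],-1)).as_matrix().round(3).tolist())
E
python3 look.py 1 wrist
```

```text
Traceback (most recent call last):
  File "look.py", line 6, in <module>
    print(round(o['t'],2),o['eef_pos'].round(4),o['grip_width'].round(4),o['force'].round(1),o['qpos'].round(2), R.from_quat(np.roll(o['ee_rot'],-1)).as_matrix().round(3).tolist())
                                                ^^^^^^^^^^^^^^^^^^^^^
AttributeError: 'float' object has no attribute 'round'
```

View pics/wrist1.png

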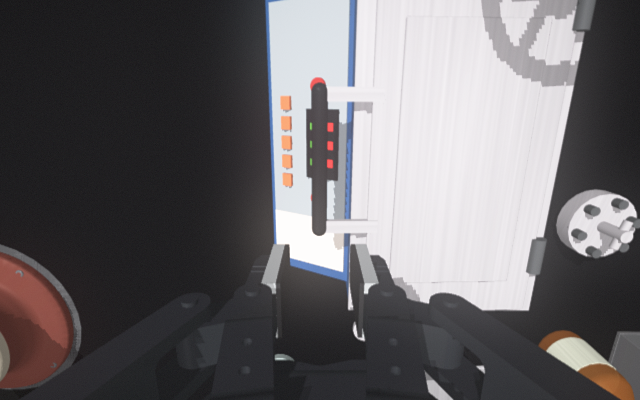

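```bash
sed -i "s/o\['grip_width'\].round(4)/round(o['grip_width'],4)/" look.py
python3 - <<'E'
from h import *
z=np.load('pics/wrist1.npz');K,T=z['K'],z['T']
print(ray([(319.5,93),(319.5,227),(319.5,160)],.112,K,T).round(4))
im=z['im'];W=cloud(z['d'],K,T)
m=(abs(W[...,2]-.115)<.01)&(im.max(2)<70)
k=np.zeros_like(m);k[95:225,300:340]=1;m&=k
v,u=np.nonzero(m);P=W[m];print(len(P),u.mean(),v.mean(),np.median(P,0).round(4),P[:,:2].min(0),P[:,:2].max(0))
# beakers etc
E
```

```text
[[0.4355 0.2354 0.112 ]
 [0.4266 0.1312 0.112 ]
 [0.4313 0.1862 0.112 ]]<stdin>:7: RuntimeWarning: Mean of empty slice.
  ret = ret.dtype.type(ret / rcount)
  return _methods._mean(a, axis=axis, dtype=dtype,
  ret = um.true_divide(
Traceback (most recent call last):
ValueError: zero-size array to reduction operation minimum which has no identity
```

Call:
move_arm(
  increments=[0,0.008,-0.025,0,0,0,24,0,0.008,-0.025,0,0,0,24,0,0.008,-0.025,0,0,0,24,0,0,-0.02,0,0,0,24,0,0,-0.015,0,0,0,24,0,0,-0.01,0,0,0,24,0,0,-0.008,0,0,0,24,0,0,0,0,0,0,24],
)

```text
t: 2.0
eef_pos: [0.4301, 0.1834, 0.1275]
ee_rot: [-0.0, 0.738, 0.675, -0.001]
force: [-0.5, -1.0, 0.4]
grip_width: 0.0206
```

Call:
move_arm(
  increments=[0,0,0,0,0,0,10,0,0,0,0,0,0,0,0,0,0,0,0,0,0,0,0,0,0,0,0,0],
)

```text
t: 2.4
eef_pos: [0.431, 0.1837, 0.1286]
ee_rot: [0.001, 0.737, 0.675, 0.001]
force: [2.7, -1.9, -4.0]
grip_width: 0.0098
```

```bash
python3 look.py 2 wrist
python3 - <<'E'
import numpy as np
# arc increments, hinge->handle r=.178; bath x dir
ex=np.array([.9963,-.0863])
def p(a): return 0.178*(1-np.cos(a)),0.178*np.sin(a)
A=np.linspace(0,1.87,38)
pr=(0,0)
for a in A[1:]:
    q=p(a); dx=q[0]-pr[0]; dz=q[1]-pr[1]; pr=q
    print(round(a,2),(dx*ex).round(4),round(dz,4))
print(pr)
E
```

```text
2.4 [0.431  0.1837 0.1286] 0.0098 [ 2.7 -1.9 -4. ] [-0.43  0.53 -0.03  2.08  0.03  0.53 -0.57] [[0.088, 0.996, 0.002], [0.996, -0.088, 0.0], [0.0, 0.002, -1.0]]
0.05 [ 0.0002 -0.    ] 0.009
0.1 [ 0.0007 -0.0001] 0.009
0.15 [ 0.0011 -0.0001] 0.0089
0.2 [ 0.0016 -0.0001] 0.0089
0.25 [ 0.002  -0.0002] 0.0088
0.3 [ 0.0025 -0.0002] 0.0086
0.35 [ 0.0029 -0.0003] 0.0085
0.4 [ 0.0033 -0.0003] 0.0084
0.45 [ 0.0037 -0.0003] 0.0082
0.51 [ 0.0041 -0.0004] 0.008
0.56 [ 0.0045 -0.0004] 0.0078
0.61 [ 0.0049 -0.0004] 0.0075
0.66 [ 0.0053 -0.0005] 0.0073
0.71 [ 0.0057 -0.0005] 0.007
0.76 [ 0.006  -0.0005] 0.0067
0.81 [ 0.0063 -0.0005] 0.0064
0.86 [ 0.0066 -0.0006] 0.006
0.91 [ 0.0069 -0.0006] 0.0057
0.96 [ 0.0072 -0.0006] 0.0053
1.01 [ 0.0075 -0.0006] 0.005
1.06 [ 0.0077 -0.0007] 0.0046
1.11 [ 0.0079 -0.0007] 0.0042
1.16 [ 0.0081 -0.0007] 0.0038
1.21 [ 0.0083 -0.0007] 0.0034
1.26 [ 0.0085 -0.0007] 0.0029
1.31 [ 0.0086 -0.0007] 0.0025
1.36 [ 0.0087 -0.0008] 0.0021
1.42 [ 0.0088 -0.0008] 0.0016
1.47 [ 0.0089 -0.0008] 0.0012
1.52 [ 0.0089 -0.0008] 0.0007
1.57 [ 0.009  -0.0008] 0.0003
1.62 [ 0.009  -0.0008] -0.0002
1.67 [ 0.0089 -0.0008] -0.0006
1.72 [ 0.0089 -0.0008] -0.0011
1.77 [ 0.0088 -0.0008] -0.0015
1.82 [ 0.0087 -0.0008] -0.002
1.87 [ 0.0086 -0.0007] -0.0024
(np.float64(0.23046716483351246), np.float64(0.17009172999982403))
```

View pics/wrist2.png

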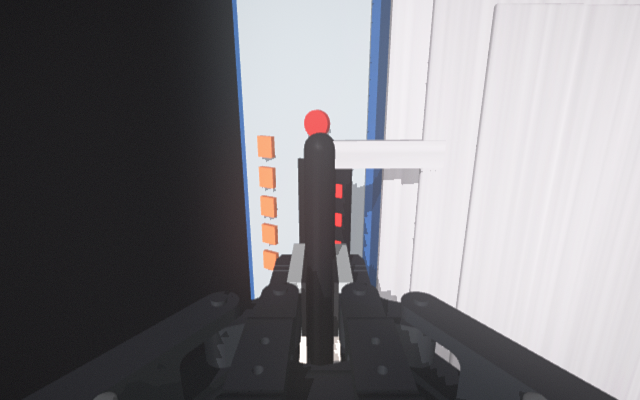

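Call:
move_arm(
  increments=[0.0002,0,0.009,0,0,0,0,0.0007,-0.0001,0.009,0,0,0,0,0.0011,-0.0001,0.0089,0,0,0,0,0.0016,-0.0001,0.0089,0,0,0,0,0.002,-0.0002,0.0088,0,0,0,0,0.0025,-0.0002,0.0086,0,0,0,0,0.0029,-0.0003,0.0085,0,0,0,0],
)

```text
t: 3.15
eef_pos: [0.4437, 0.1826, 0.1904]
ee_rot: [0.002, 0.738, 0.675, 0.002]
force: [9.9, -0.7, -11.7]
grip_width: 0.0097
```

```bash
python3 look.py 3 wrist
```

```text
3.15 [0.4437 0.1826 0.1904] 0.0097 [  9.9  -0.7 -11.7] [-0.42  0.44 -0.03  1.99  0.02  0.71 -0.55] [[0.088, 0.996, 0.006], [0.996, -0.088, 0.001], [0.001, 0.006, -1.0]]
```

View pics/wrist3.png

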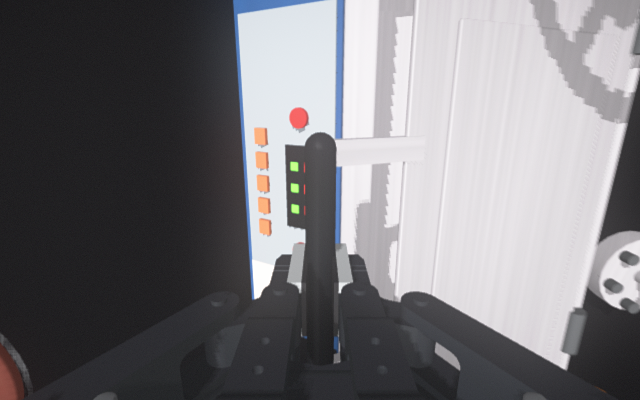

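Call:
move_arm(
  increments=[0.0043,-0.0003,0.0084,0,0,0,0,0.0042,-0.0003,0.0082,0,0,0,0,0.0041,-0.0004,0.008,0,0,0,0,0.0045,-0.0004,0.0078,0,0,0,0,0.0049,-0.0004,0.0075,0,0,0,0,0.0053,-0.0005,0.0073,0,0,0,0,0.0057,-0.0005,0.007,0,0,0,0,0.006,-0.0005,0.0067,0,0,0,0,0.0063,-0.0005,0.0064,0,0,0,0,0.0066,-0.0006,0.006,0,0,0,0,0.0069,-0.0006,0.0057,0,0,0,0,0.0072,-0.0006,0.0053,0,0,0,0,0.0075,-0.0006,0.005,0,0,0,0,0.0077,-0.0007,0.0046,0,0,0,0,0.0079,-0.0007,0.0042,0,0,0,0],
)

```text
t: 4.7
eef_pos: [0.5294, 0.1751, 0.2872]
ee_rot: [-0.001, 0.737, 0.676, -0.002]
force: [3.6, 0.5, -18.1]
grip_width: 0.0096
```

Call:
move_arm(
  increments=[0.0081,-0.0007,0.0028,0,0,0,0,0.0083,-0.0007,0.0024,0,0,0,0,0.0085,-0.0007,0.0025,0,0,0,0,0.0086,-0.0007,0.0025,0,0,0,0,0.0087,-0.0008,0.0021,0,0,0,0,0.0088,-0.0008,0.0016,0,0,0,0,0.0089,-0.0008,0.0012,0,0,0,0,0.0089,-0.0008,0.0007,0,0,0,0,0.009,-0.0008,0.0003,0,0,0,0,0.009,-0.0008,-0.0002,0,0,0,0,0.0089,-0.0008,-0.0006,0,0,0,0,0.0089,-0.0008,-0.0011,0,0,0,0,0.0088,-0.0008,-0.0015,0,0,0,0],
)

```text
t: 6.0
eef_pos: [0.6444, 0.1649, 0.3057]
ee_rot: [0.001, 0.737, 0.675, 0.002]
force: [-3.9, -1.8, 2.6]
grip_width: 0.0095
```

Call:
move_arm(
  increments=[0.0087,-0.0008,-0.002,0,0,0,0,0.0086,-0.0007,-0.0024,0,0,0,0,0.006,-0.0005,-0.002,0,0,0,0,0.004,-0.0003,-0.0015,0,0,0,0,0,0,0,0,0,0,0],
)

```text
t: 6.5
eef_pos: [0.666, 0.1631, 0.2992]
ee_rot: [-0.003, 0.737, 0.676, -0.004]
force: [-20.8, -5.4, 22.2]
grip_width: 0.0094
```

```bash
python3 look.py 4 scene side
```

```text
6.55 [0.666  0.1631 0.2992] 0.0091 [-20.7  -4.3  22. ] [-0.27  0.65 -0.01  1.23  0.    1.27 -0.36] [[0.087, 0.996, -0.009], [0.996, -0.087, 0.0], [-0.001, -0.009, -1.0]]
```

View pics/scene4.png

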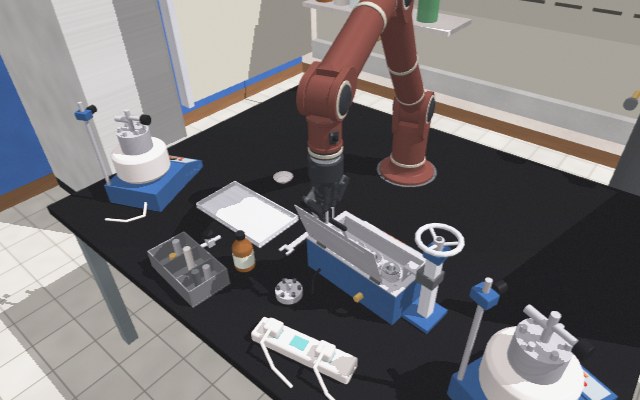

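View pics/side4.png

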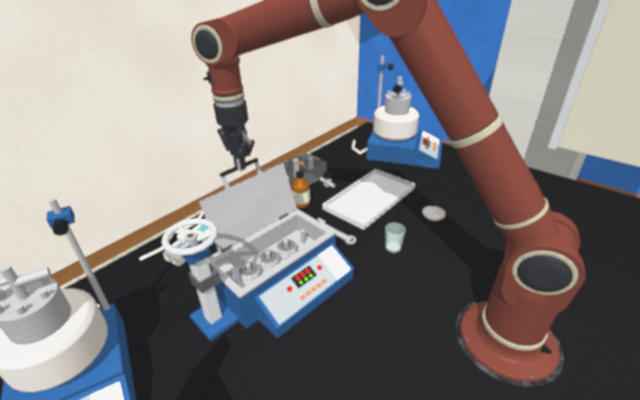

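Call:
move_arm(
  increments=[0,0,0,0,0,0,30,0,0,0,0,0,0,40,0,0,0.02,0,0,0,40,0,0,0.02,0,0,0,40,-0.01,0.02,0.02,0,0,0,40,-0.015,0.025,0.01,0,0,0,40,-0.015,0.025,0,0,0,0,40,-0.015,0.025,0,0,0,0,40,-0.015,0.025,0,0,0,0,40,-0.015,0.025,0,0,0,0,40,-0.015,0.025,0,0,0,0,40,-0.015,0.025,0,0,0,0,40,0,0,0,0,0,0,40],
)

```text
t: 7.9
eef_pos: [0.5532, 0.3653, 0.3632]
ee_rot: [-0.003, 0.734, 0.679, 0.003]
force: [-0.5, -0.1, -0.4]
grip_width: 0.0339
```

```bash
python3 look.py 5 wrist scene
```

```text
7.95 [0.5552 0.362  0.3631] 0.0341 [-0.6  0.1 -0.1] [-0.6   0.57 -0.02  1.2   0.01  1.37 -0.7 ] [[0.081, 0.997, 0.002], [0.997, -0.081, 0.004], [0.004, 0.002, -1.0]]
```

View pics/wrist5.png

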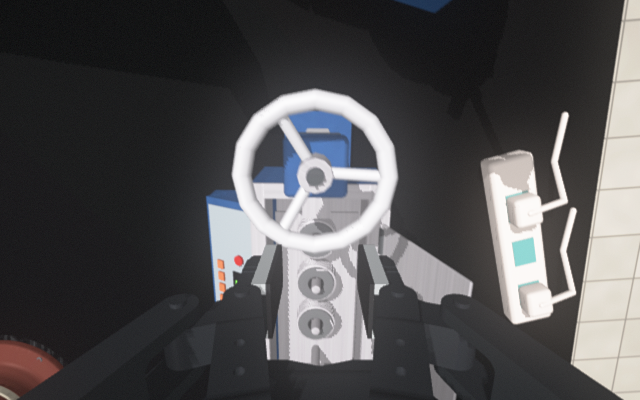

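View pics/scene5.png

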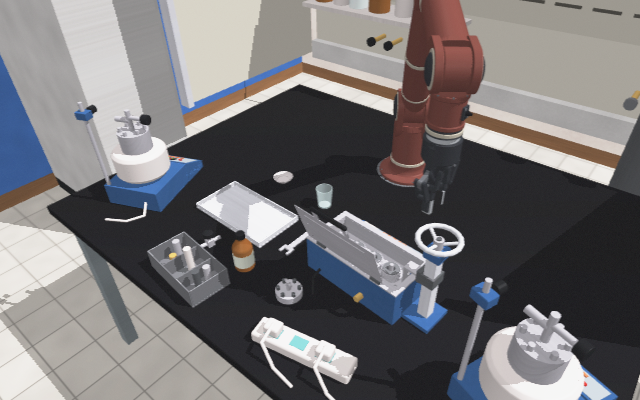

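```bash
python3 look.py 6 wrist
python3 - <<'E'
from h import *
z=np.load('pics/wrist6.npz');K,T=z['K'],z['T'];im=z['im'];W=cloud(z['d'],K,T)
m=(im.min(2)>140)&(W[...,2]>.24)&(W[...,2]<.285)
k=np.zeros_like(m);k[70:265,215:415]=1;m&=k
v,u=np.nonzero(m);P=ray(np.c_[u,v],.262,K,T)[:,:2].astype(np.float32)
print(len(P),cv2.minEnclosingCircle(P),cv2.fitEllipse(cv2.convexHull(P)),np.median(W[m][:,2]))
print('hub',ray([(315,175)],.262,K,T),ray([(380,174)],.26,K,T))
E
```

```text
8.0 [0.5566 0.3594 0.3631] 0.0344 [ 0.  -0.4 -1.2] [-0.59  0.57 -0.02  1.2   0.01  1.37 -0.7 ] [[0.085, 0.996, 0.003], [0.996, -0.085, 0.001], [0.002, 0.003, -1.0]]
10975 ((0.5507954955101013, 0.3895397186279297), 0.05406352877616882) ((0.5507136583328247, 0.3895453214645386), (0.10712247341871262, 0.10735839605331421), 157.77781677246094) 0.2667090123802205
hub [[0.55530209 0.38326507 0.262     ]] [[0.59791065 0.37983265 0.26      ]]
```

Call:
move_arm(
  increments=[-0.0027,0.0018,0,0,0,8.5,32,-0.0027,0.0018,0,0,0,8.5,32,-0.0027,0.0018,0,0,0,8.5,32,-0.0027,0.0018,0,0,0,8.5,32,-0.0027,0.0018,0,0,0,8.5,32,-0.0027,0.0018,0,0,0,8.5,32,-0.0027,0.0018,0,0,0,8.5,32,-0.0027,0.0018,0,0,0,8.5,32,-0.0027,0.0018,0,0,0,8.5,32,-0.0027,0.0018,0,0,0,8.5,32,-0.0027,0.0018,0,0,0,8.5,32,-0.0027,0.0018,0,0,0,8.5,32,-0.0027,0.0018,0,0,0,8.5,32,-0.0027,0.0018,0,0,0,8.5,32,-0.0027,0.0018,0,0,0,8.5,32,-0.0027,0.0018,0,0,0,8.5,32,-0.0027,0.0018,0,0,0,8.5,32,-0.0027,0.0018,0,0,0,8.5,32,-0.0027,0.0018,0,0,0,8.5,32,-0.0027,0.0018,0,0,0,8.5,32],
)

```text
t: 10.05
eef_pos: [0.5041, 0.3925, 0.3628]
ee_rot: [0.001, -0.609, 0.793, -0.001]
force: [0.5, 0.2, -0.4]
grip_width: 0.0271
```

Call:
move_arm(
  increments=[0,0,-0.02,0,0,5,32,0,0,-0.02,0,0,5,32,0,0,0,0,0,0,32,0,0,0,0,0,0,32],
)

```text
t: 10.45
eef_pos: [0.5034, 0.393, 0.3229]
ee_rot: [0.0, -0.674, 0.739, -0.0]
force: [-0.4, 0.2, 0.1]
grip_width: 0.0275
```

```bash
python3 look.py 7 wrist
```

```text
10.45 [0.5034 0.393  0.3229] 0.0275 [-0.4  0.2  0.1] [-0.28  0.65 -0.79  1.34  0.45  1.34  1.98] [[-0.092, -0.996, 0.0], [-0.996, 0.092, -0.0], [0.0, -0.0, -1.0]]
```

View pics/wrist7.png

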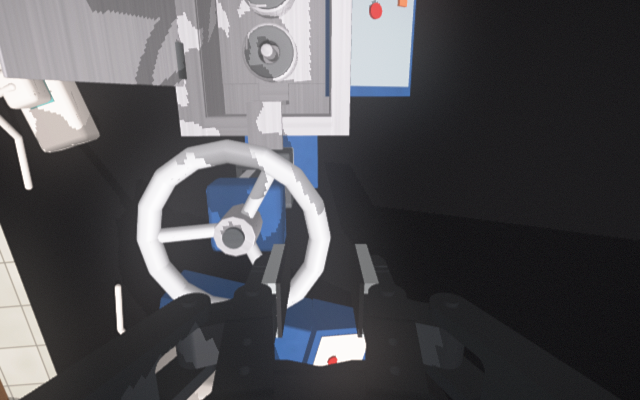

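Call:
move_arm(
  increments=[0,0,-0.02,0,0,0,32,0,0,-0.02,0,0,0,32,0,0,-0.014,0,0,0,32,0,0,0,0,0,0,20,0,0,0,0,0,0,0,0,0,0,0,0,0,0,0,0,0,0,0,0,0],
  grip_force=50,
)

```text
t: 11.2
eef_pos: [0.5044, 0.3931, 0.2684]
ee_rot: [0.001, -0.675, 0.738, -0.002]
force: [4.5, -0.4, -7.3]
grip_width: 0.0112
```

```bash
python3 look.py 8 wrist
python3 - <<'E'
import numpy as np
t=np.deg2rad(np.arange(175,-20,-8))
p=.048*np.c_[np.cos(t),np.sin(t)]
print(np.diff(p,axis=0).round(4).tolist())
E
```

```text
11.2 [0.5044 0.3931 0.2684] 0.0112 [ 4.5 -0.4 -7.3] [-0.28  0.69 -0.77  1.43  0.49  1.22  1.95] [[-0.089, -0.996, 0.004], [-0.996, 0.089, -0.001], [0.001, -0.004, -1.0]]
[[0.001, 0.0066], [0.002, 0.0064], [0.0028, 0.0061], [0.0036, 0.0056], [0.0044, 0.0051], [0.0051, 0.0044], [0.0056, 0.0036], [0.0061, 0.0028], [0.0064, 0.002], [0.0066, 0.001], [0.0067, 0.0001], [0.0066, -0.0008], [0.0065, -0.0017], [0.0062, -0.0026], [0.0057, -0.0034], [0.0052, -0.0042], [0.0046, -0.0049], [0.0038, -0.0055], [0.003, -0.006], [0.0022, -0.0063], [0.0013, -0.0066], [0.0004, -0.0067], [-0.0006, -0.0067], [-0.0015, -0.0065]]
```

View pics/wrist8.png

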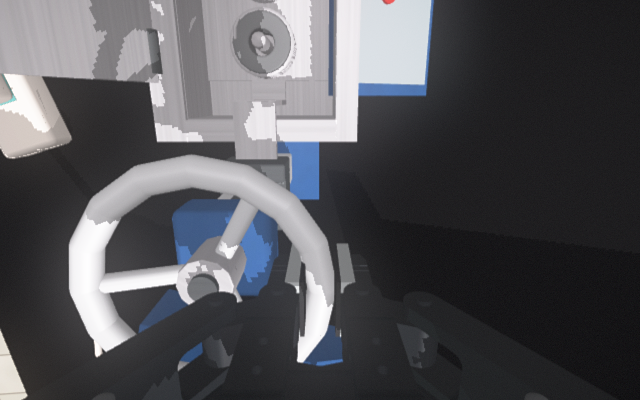

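Call:
move_arm(
  increments=[0.001,0.0066,0,0,0,-8,0,0.002,0.0064,0,0,0,-8,0,0.0028,0.0061,0,0,0,-8,0,0.0036,0.0056,0,0,0,-8,0,0.0044,0.0051,0,0,0,-8,0,0.0051,0.0044,0,0,0,-8,0],
)

```text
t: 11.85
eef_pos: [0.5218, 0.4271, 0.2684]
ee_rot: [-0.0, -0.315, 0.949, -0.002]
force: [2.1, -0.9, -5.3]
grip_width: 0.0111
```

Call:
move_arm(
  increments=[0.0056,0.0036,0,0,0,-8,0,0.0061,0.0028,0,0,0,-8,0,0.0064,0.002,0,0,0,-8,0,0.0066,0.001,0,0,0,-8,0,0.0067,0.0001,0,0,0,-8,0,0.0066,-0.0008,0,0,0,-8,0,0.0065,-0.0017,0,0,0,-8,0,0.0062,-0.0026,0,0,0,-8,0,0.0057,-0.0034,0,0,0,-8,0,0.0052,-0.0042,0,0,0,-8,0,0.0046,-0.0049,0,0,0,-8,0,0.0038,-0.0055,0,0,0,-8,0,0.003,-0.006,0,0,0,-8,0,0.0022,-0.0063,0,0,0,-8,0,0.0013,-0.0066,0,0,0,-8,0,0.0004,-0.0067,0,0,0,-8,0,0,0,0,0,0,0,0,0,0,0,0,0,0,0],
)

```text
t: 13.65
eef_pos: [0.5985, 0.3898, 0.2685]
ee_rot: [0.0, 0.712, 0.702, 0.001]
force: [4.4, 2.9, -7.6]
grip_width: 0.0115
```

```bash
python3 look.py 9 wrist side
```

```text
13.7 [0.5985 0.3899 0.2685] 0.0108 [ 3.9  1.8 -7.2] [-0.62  0.72  0.02  1.19 -0.02  1.24 -0.61] [[0.015, 1.0, 0.002], [1.0, -0.015, 0.001], [0.001, 0.002, -1.0]]
```

View pics/wrist9.png

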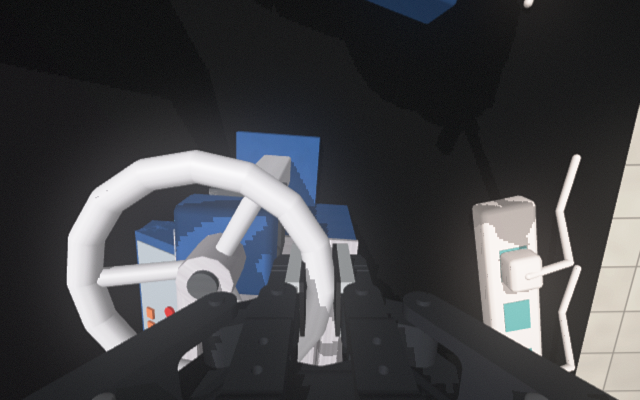

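View pics/side9.png

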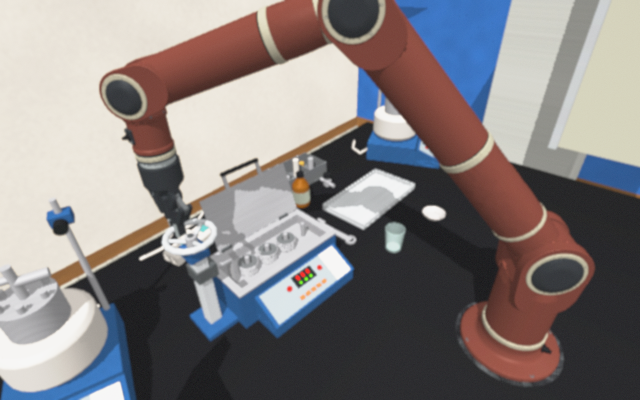

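Call:
move_arm(
  increments=[0,0,0,0,0,0,20,0,0,0,0,0,0,32,0,0,0.02,0,0,0,32,0,0,0.025,0,0,0,32,-0.0047,0.0028,0,0,0,8,32,-0.0047,0.0028,0,0,0,8,32,-0.0047,0.0028,0,0,0,8,32,-0.0047,0.0028,0,0,0,8,32,-0.0047,0.0028,0,0,0,8,32,-0.0047,0.0028,0,0,0,8,32,-0.0047,0.0028,0,0,0,8,32,-0.0047,0.0028,0,0,0,8,32,-0.0047,0.0028,0,0,0,8,32,-0.0047,0.0028,0,0,0,8,32,-0.0047,0.0028,0,0,0,8,32,-0.0047,0.0028,0,0,0,8,32,-0.0047,0.0028,0,0,0,8,32,-0.0047,0.0028,0,0,0,8,32,-0.0047,0.0028,0,0,0,8,32,0,0,0,0,0,0,32],
)

```text
t: 15.75
eef_pos: [0.5259, 0.4321, 0.3155]
ee_rot: [0.0, -0.252, 0.968, 0.001]
force: [-1.6, 0.1, -0.4]
grip_width: 0.0275
```

```bash
python3 look.py 10 wrist
python3 - <<'E'
import numpy as np
t=np.deg2rad(np.arange(119,-70,-8))
p=.048*np.c_[np.cos(t),np.sin(t)]
print(np.diff(p,axis=0).round(4).tolist())
E
```

```text
15.75 [0.5259 0.4321 0.3155] 0.0275 [-1.6  0.1 -0.4] [-0.47  0.67 -0.5   1.22  0.31  1.33  1.13] [[-0.873, -0.487, -0.0], [-0.487, 0.873, 0.002], [-0.001, 0.002, -1.0]]
[[0.0061, 0.0028], [0.0064, 0.002], [0.0066, 0.001], [0.0067, 0.0001], [0.0066, -0.0008], [0.0065, -0.0017], [0.0062, -0.0026], [0.0057, -0.0034], [0.0052, -0.0042], [0.0046, -0.0049], [0.0038, -0.0055], [0.003, -0.006], [0.0022, -0.0063], [0.0013, -0.0066], [0.0004, -0.0067], [-0.0006, -0.0067], [-0.0015, -0.0065], [-0.0024, -0.0063], [-0.0032, -0.0059], [-0.004, -0.0053], [-0.0047, -0.0047], [-0.0053, -0.004], [-0.0059, -0.0032]]
```

View pics/wrist10.png

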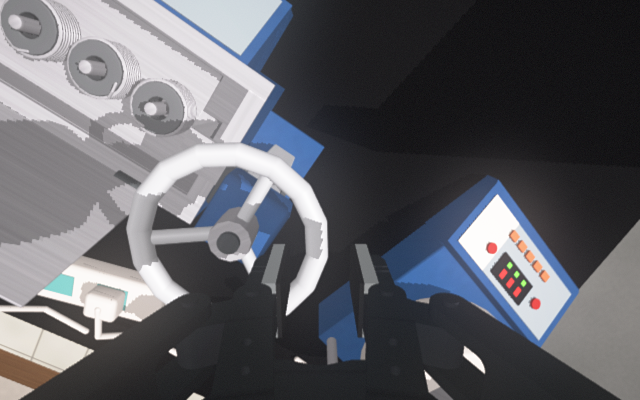

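Call:
move_arm(
  increments=[0.0006,-0.0008,-0.02,0,0,0,32,0,0,-0.02,0,0,0,32,0,0,-0.007,0,0,0,32,0,0,0,0,0,0,20,0,0,0,0,0,0,0,0,0,0,0,0,0,0,0.0061,0.0028,0,0,0,-8,0,0.0064,0.002,0,0,0,-8,0,0.0066,0.001,0,0,0,-8,0,0.0067,0.0001,0,0,0,-8,0,0.0066,-0.0008,0,0,0,-8,0,0.0065,-0.0017,0,0,0,-8,0,0.0062,-0.0026,0,0,0,-8,0,0.0057,-0.0034,0,0,0,-8,0,0.0052,-0.0042,0,0,0,-8,0],
)

```text
t: 17.3
eef_pos: [0.583, 0.4254, 0.2671]
ee_rot: [-0.001, 0.368, 0.93, 0.001]
force: [0.1, 2.2, -3.8]
grip_width: 0.0106
```

Call:
move_arm(
  increments=[0.0046,-0.0049,0,0,0,-8,0,0.0038,-0.0055,0,0,0,-8,0,0.003,-0.006,0,0,0,-8,0,0.0022,-0.0063,0,0,0,-8,0,0.0013,-0.0066,0,0,0,-8,0,0.0004,-0.0067,0,0,0,-8,0,-0.0006,-0.0067,0,0,0,-8,0,-0.0015,-0.0065,0,0,0,-8,0,-0.0024,-0.0063,0,0,0,-8,0,-0.0032,-0.0059,0,0,0,-8,0,-0.004,-0.0053,0,0,0,-8,0,-0.0047,-0.0047,0,0,0,-8,0,-0.0053,-0.004,0,0,0,-8,0,0,0,0,0,0,0,0,0,0,0,0,0,0,0],
)

```text
t: 18.8
eef_pos: [0.5766, 0.3507, 0.2671]
ee_rot: [-0.002, 0.958, 0.286, 0.0]
force: [0.9, 4.9, -4.8]
grip_width: 0.0105
```

```bash
python3 look.py 11 wrist side scene
```

```text
18.9 [0.5765 0.3507 0.2671] 0.0101 [ 0.2  5.3 -5.6] [-0.73  0.66  0.3   1.33 -0.2   1.17 -1.41] [[0.837, 0.547, -0.001], [0.547, -0.837, 0.004], [0.001, -0.004, -1.0]]
```

View pics/wrist11.png

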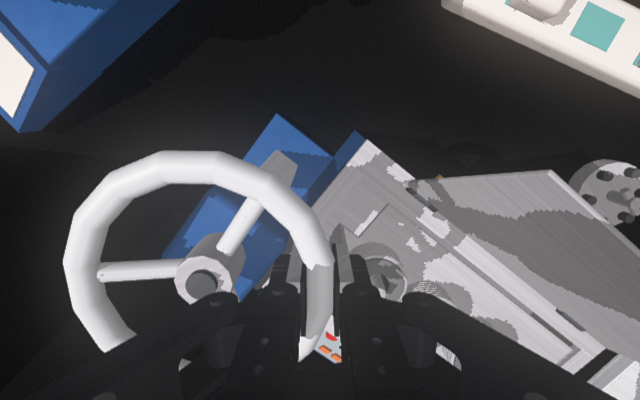

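View pics/side11.png

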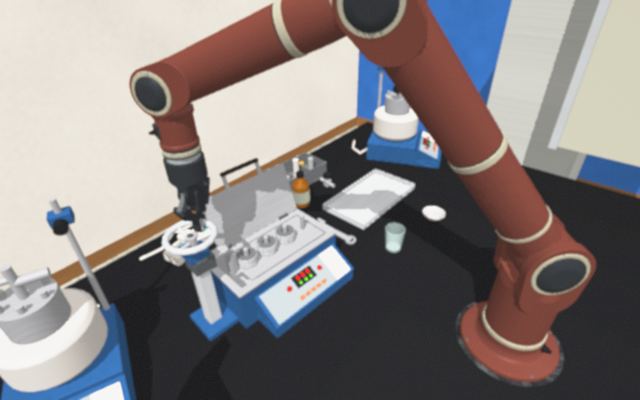

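Call:
move_arm(
  increments=[0,0,0,0,0,0,20,0,0,0,0,0,0,40,0,0,0.025,0,0,0,40,0,0,0.03,0,0,0,70,-0.006,-0.025,0.02,0,0,7.4,70,-0.006,-0.025,0,0,0,7.4,70,-0.006,-0.025,0,0,0,7.4,70,-0.006,-0.025,0,0,0,7.4,70,-0.006,-0.025,0,0,0,7.4,70,-0.006,-0.025,0,0,0,7.4,70,-0.005,-0.025,0,0,0,7.4,70,-0.005,-0.025,0,0,0,0,70,0,-0.02,0,0,0,0,70,0,0,0,0,0,0,70,0,0,0,0,0,0,70],
)

```text
t: 20.45
eef_pos: [0.5315, 0.1275, 0.3427]
ee_rot: [0.0, 0.739, 0.674, 0.0]
force: [0.3, 0.6, -0.7]
grip_width: 0.0595
```

```bash
python3 look.py 12 wrist
```

```text
20.45 [0.5315 0.1275 0.3427] 0.0595 [ 0.3  0.6 -0.7] [-0.36  0.38  0.12  1.59 -0.05  1.17 -0.32] [[0.092, 0.996, 0.001], [0.996, -0.092, 0.0], [0.0, 0.001, -1.0]]
```

View pics/wrist12.png

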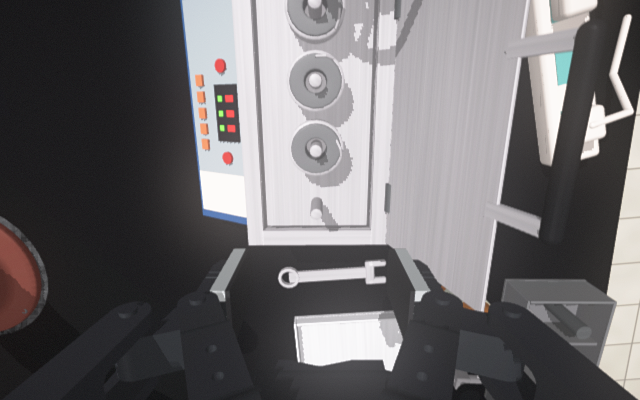

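Run:
```python
from h import *
z=np.load('pics/wrist12.npz');K,T=z['K'],z['T'];im=z['im'];W=cloud(z['d'],K,T)
print('deck',np.median(W[210:220,270:300,2]),np.median(W[100:200,268:285,2]),'rim front',np.median(W[100:200,240:248,2]), 'rim near',np.nanmedian(W[232:240,270:360,2]))
X=W[...,2]
m=((X>.132)&(X<.150)&(W[...,0]<.6)&(W[...,0]>.45)).astype(np.uint8)
k,l,st,ce=cv2.connectedComponentsWithStats(m)
for i in range(1,k):
    if st[i,4]>150:
        P=W[l==i]; v,u=np.nonzero(l==i); Q=ray(np.c_[u,v],.140,K,T)[:,:2].astype(np.float32)
        print(st[i],cv2.minEnclosingCircle(Q),np.median(P[:,2]))
o=np.array([.5325,.1845]);ex=np.array([.9963,-.0863]);ey=np.array([.0863,.9963])
for y in (-.09,-.03,.03,.09): print(y,o+ey*y, proj(np.r_[o+ey*y,.110+.044],K,T).round(1))
```

```text
deck nan nan rim front nan rim near 0.11032431090593647
[ 285    0   61   41 1659] ((0.5406750440597534, 0.27196910977363586), 0.025586407631635666) 0.1394504636607921
[ 287   50   58   62 2368] ((0.5353609919548035, 0.21374505758285522), 0.025734959170222282) 0.13954529746887356
[ 289  121   55   55 2032] ((0.5301510691642761, 0.15454070270061493), 0.025772616267204285) 0.1395948500533026
-0.09 [0.524733 0.094833] [315.9 214. ]
-0.03 [0.529911 0.154611] [315.3 150.5]
0.03 [0.535089 0.214389] [314.7  79.5]
0.09 [0.540267 0.274167] [ 3.14e+02 -3.00e-01]
```

Run:
```python
from h import *
for n,box in (('scene',(190,305,175,250)),('side',(315,420,160,230))):
    z=np.load(f'pics/{n}4.npz');K,T=z['K'],z['T'];im=z['im'];W=cloud(z['d'],K,T)
    m=(im.min(2)>100)&(W[...,2]<.04);k=np.zeros_like(m);k[box[2]:box[3],box[0]:box[1]]=1;m&=k
    c=max(cv2.findContours(m.astype(np.uint8),0,1)[0],key=cv2.contourArea)[:,0]
    Q=ray(c,.02,K,T)[:,:2].astype(np.float32); b=cv2.minAreaRect(Q); print(n,b,cv2.boxPoints(b).round(3).tolist())
```

```text
scene ((0.5563950538635254, -0.2708814740180969), (0.32872509956359863, 0.18449153006076813), 88.68579864501953) [[0.46000000834465027, -0.43299999833106995], [0.6449999809265137, -0.43700000643730164], [0.6520000100135803, -0.10899999737739563], [0.46799999475479126, -0.10400000214576721]]
side ((0.5451222658157349, -0.2664813697338104), (0.33974289894104004, 0.19201496243476868), 88.72451782226562) [[0.4449999928474426, -0.4339999854564667], [0.6370000243186951, -0.43799999356269836], [0.6449999809265137, -0.0989999994635582], [0.453000009059906, -0.0949999988079071]]
```

Call:
move_arm(
  increments=[-0.0003,0.007,-0.04,0,0,0,80,-0.0003,0.007,-0.04,0,0,0,80,-0.0003,0.007,-0.04,0,0,0,80,-0.0004,0.006,-0.035,0,0,0,80,0,0,-0.025,0,0,0,80,0,0,-0.0125,0,0,0,80,0,0,-0.01,0,0,0,80,0,0,0,0,0,0,80,0,0,0,0,0,0,80],
)

```text
t: 21.4
eef_pos: [0.5308, 0.1554, 0.1404]
ee_rot: [0.0, 0.738, 0.674, 0.001]
force: [0.4, 0.4, 0.8]
grip_width: 0.0686
```

```bash
python3 look.py 13 wrist
```

```text
21.4 [0.5308 0.1554 0.1404] 0.0686 [0.4 0.4 0.8] [-0.38  0.61  0.09  1.84 -0.08  0.69 -0.34] [[0.091, 0.996, 0.002], [0.996, -0.091, 0.001], [0.001, 0.002, -1.0]]
```

View pics/wrist13.png

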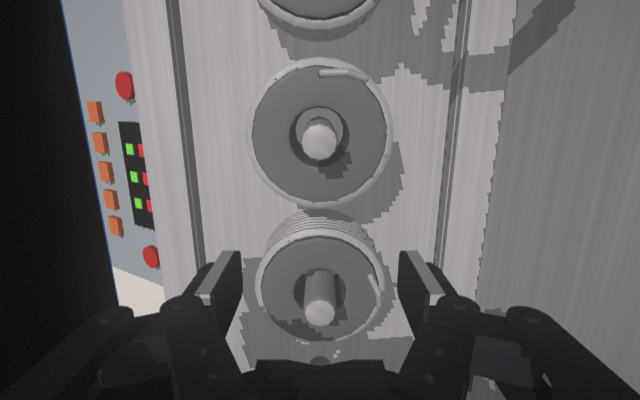

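Call:
move_arm(
  increments=[0,0,0,0,0,0,60,0,0,0,0,0,0,45,0,0,0,0,0,0,45,0,0,0,0,0,0,45,0,0,0.02,0,0,0,45,0,0,0.025,0,0,0,45,0,0,0.025,0,0,0,45],
  grip_force=60,
)

```text
t: 22.15
eef_pos: [0.5297, 0.1549, 0.2103]
ee_rot: [-0.0, 0.738, 0.674, -0.0]
force: [0.1, -0.4, -0.8]
grip_width: 0.0504
```

Call:
move_arm(
  increments=[0.002,-0.03,0.01,0,0,0.4,45,0.002,-0.04,0.01,0,0,0.4,45,0.003,-0.04,0,0,0,0.4,45,0.003,-0.04,0,0,0,0.4,45,0.003,-0.04,0,0,0,0.4,45,0.003,-0.04,0,0,0,0.4,45,0.003,-0.04,0,0,0,0.4,45,0.002,-0.03,0,0,0,0.4,45,0,-0.02,0,0,0,0.4,45,0,-0.015,0,0,0,0.4,45,0,0,0,0,0,0,45],
)

```text
t: 23.25
eef_pos: [0.5501, -0.1834, 0.2296]
ee_rot: [0.001, 0.716, 0.698, -0.001]
force: [-0.6, 0.2, -1.3]
grip_width: 0.0506
```

```bash
python3 look.py 14 wrist side
```

```text
23.3 [ 0.5505 -0.1809  0.2295] 0.0506 [-0.4  0.6 -1. ] [ 0.21  0.53  0.1   1.67 -0.07  0.94  0.32] [[0.024, 1.0, -0.0], [1.0, -0.024, -0.0], [-0.0, -0.0, -1.0]]
```

View pics/wrist14.png

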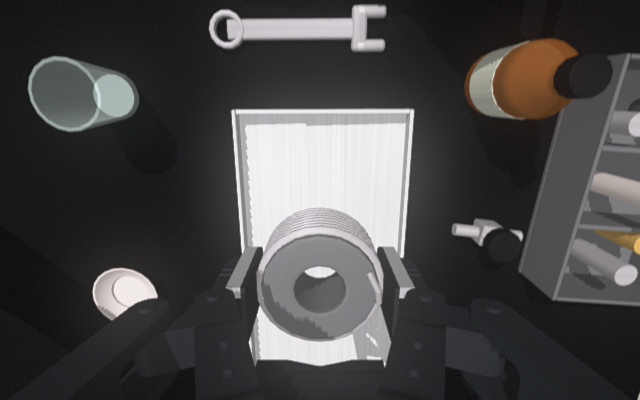

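View pics/side14.png

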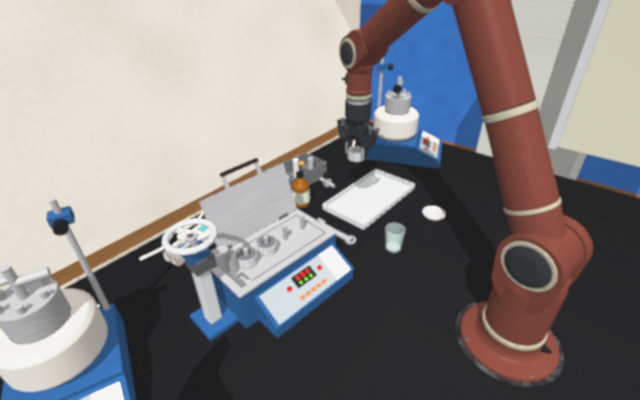

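Run:
```python
from h import *
z=np.load('pics/wrist14.npz');K,T=z['K'],z['T'];im=z['im'];W=cloud(z['d'],K,T)
print('corners',ray([(233,110),(413,109)],.02,K,T).round(4), 'right edge',ray([(405,245)],.02,K,T).round(4),'left',ray([(241,245)],.02,K,T).round(4))
v,u=300,318
m=(W[...,2]>.15)&(W[...,2]<.25); m[:, :258]=0; m[:,380:]=0; m[:200]=0;m[345:]=0
print(np.nanpercentile(W[m][:,2],[50,75,90]))
```

```text
corners [[ 0.4712 -0.1204  0.02  ]
 [ 0.6375 -0.1239  0.02  ]] right edge [[ 0.6362 -0.2603  0.02  ]] left [[ 0.4662 -0.2558  0.02  ]]
[0.22761009 0.22833817 0.22879487]
```

Call:
move_arm(
  increments=[0.001,-0.004,-0.04,0,0,0,45,0,-0.003,-0.04,0,0,0,45,0,0,-0.04,0,0,0,45,0,0,-0.035,0,0,0,45,0,0,-0.02,0,0,0,45,0,0,-0.01,0,0,0,45,0,0,-0.006,0,0,0,45,0,0,-0.003,0,0,0,45,0,0,0,0,0,0,45],
)

```text
t: 24.25
eef_pos: [0.5527, -0.1867, 0.0362]
ee_rot: [0.001, 0.714, 0.7, 0.0]
force: [-0.4, 0.9, -0.6]
grip_width: 0.0505
```

Call:
move_arm(
  increments=[0,0,-0.001,0,0,0,45,0,0,0,0,0,0,60,0,0,0,0,0,0,70,0,0,0,0,0,0,75,0,0,0.02,0,0,0,75,0,0,0.04,0,0,0,75,0,0,0.045,0,0,0,75,0,0.01,0.045,0,0,0,75,0,0.03,0.045,0,0,-0.4,75,-0.002,0.04,0,0,0,-0.4,75,-0.002,0.04,0,0,0,-0.4,75,-0.002,0.04,0,0,0,-0.4,75,-0.002,0.04,0,0,0,-0.4,75,-0.002,0.04,0,0,0,-0.4,75,-0.002,0.04,0,0,0,-0.4,75,-0.002,0.04,0,0,0,-0.4,75,-0.002,0.04,0,0,0,-0.4,75,-0.001,0.03,0,0,0,-0.4,75,0,0,0,0,0,0,75,0,0,0,0,0,0,75],
)

```text
t: 26.25
eef_pos: [0.5346, 0.2013, 0.2259]
ee_rot: [0.0, 0.738, 0.675, -0.0]
force: [-0.2, -0.9, 0.5]
grip_width: 0.0641
```

```bash
cat > coils.py <<'E'
from h import *
import sys
z=np.load(sys.argv[1]);K,T=z['K'],z['T'];im=z['im'];W=cloud(z['d'],K,T)
def find(lo,hi,zt,xr,yr):
    X=W[...,2];m=((X>lo)&(X<hi)&(W[...,0]>xr[0])&(W[...,0]<xr[1])&(W[...,1]>yr[0])&(W[...,1]<yr[1])).astype(np.uint8)
    k,l,st,ce=cv2.connectedComponentsWithStats(m)
    for i in range(1,k):
        if st[i,4]>150:
            v,u=np.nonzero(l==i);Q=ray(np.c_[u,v],zt,K,T)[:,:2].astype(np.float32)
            c,r=cv2.minEnclosingCircle(Q);print(st[i],np.round(c,4),round(r,4),np.median(W[l==i][:,2]).round(4))
print('rack');find(.130,.150,.1395,(.45,.6),(.05,.33))
print('tray');find(.026,.042,.034,(.46,.65),(-.44,-.11))
E
python3 look.py 15 wrist side; python3 coils.py pics/wrist15.npz;python3 coils.py pics/side15.npz
```

```text
26.3 [0.535  0.1997 0.226 ] 0.0642 [-0.7 -1.1  0.1] [-0.47  0.52  0.11  1.7  -0.07  0.92 -0.42] [[0.091, 0.996, -0.0], [0.996, -0.091, -0.001], [-0.001, -0.0, -1.0]]
rack
[290   4  60  11 524] [0.5445 0.3196] 0.0158 0.1408
[ 275   48   90   94 5628] [0.5406 0.2736] 0.0257 0.1394
[ 279  153   83   82 4521] [0.5356 0.2152] 0.0262 0.1395
[311 269  19  22 262] [0.5302 0.1558] 0.0092 0.1408
[312 342  17  23 320] [0.5247 0.0976] 0.0102 0.1403
tray
rack
[256 236  21  15 247] [0.5286 0.2189] 0.0293 0.1378
[236 247  22  17 274] [0.5359 0.2781] 0.029 0.1381
tray
```

View pics/wrist15.png

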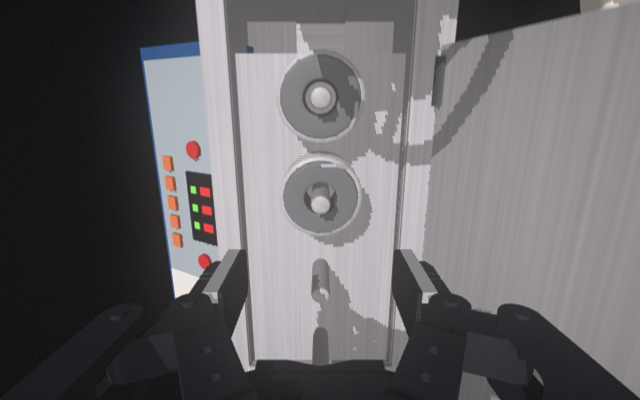

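View pics/side15.png

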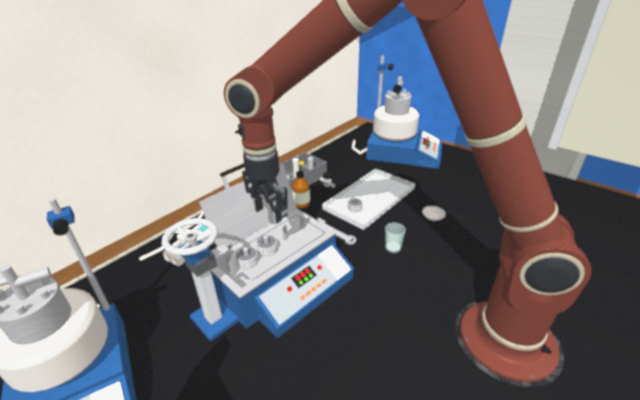

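Call:
move_arm(
  increments=[0,0.008,-0.03,0,0,0,80,0,0.008,-0.025,0,0,0,80,0,0,-0.018,0,0,0,80,0,0,-0.0085,0,0,0,80,0,0,-0.004,0,0,0,80,0,0,0,0,0,0,60,0,0,0,0,0,0,45,0,0,0,0,0,0,45,0,0,0,0,0,0,45],
)

```text
t: 27.25
eef_pos: [0.5357, 0.2167, 0.1415]
ee_rot: [0.001, 0.739, 0.674, 0.001]
force: [-0.2, -0.7, 2.8]
grip_width: 0.0506
```

Call:
move_arm(
  increments=[0,0,0.02,0,0,0,45,0,0,0.025,0,0,0,45,0,0,0.025,0,0,0,45,0.001,-0.03,0.02,0,0,0.4,45,0.002,-0.04,0,0,0,0.4,45,0.002,-0.04,0,0,0,0.4,45,0.002,-0.04,0,0,0,0.4,45,0.002,-0.04,0,0,0,0.4,45,0.002,-0.04,0,0,0,0.4,45,0.002,-0.04,0,0,0,0.4,45,0.002,-0.04,0,0,0,0.4,45,0.002,-0.04,0,0,0,0.4,45,0,-0.04,0,0,0,0.4,45,0,-0.04,0,0,0,0,45,0,-0.03,0,0,0,0,45,0,-0.02,-0.01,0,0,0,45,0,-0.01,-0.03,0,0,0,45,0,0,-0.03,0,0,0,45],
)

```text
t: 29.05
eef_pos: [0.5516, -0.2762, 0.1603]
ee_rot: [0.002, 0.716, 0.698, -0.0]
force: [-0.1, -0.4, -1.5]
grip_width: 0.0503
```

```bash
python3 look.py 16 wrist;python3 coils.py pics/wrist16.npz
```

```text
29.05 [ 0.5516 -0.2762  0.1603] 0.0503 [-0.1 -0.4 -1.5] [ 0.36  0.66  0.11  1.64 -0.09  0.84  0.48] [[0.025, 1.0, 0.002], [1.0, -0.025, -0.003], [-0.003, 0.002, -1.0]]
rack
tray
[ 279   31   77   82 4164] [ 0.5519 -0.1885] 0.0258 0.0338
```

View pics/wrist16.png

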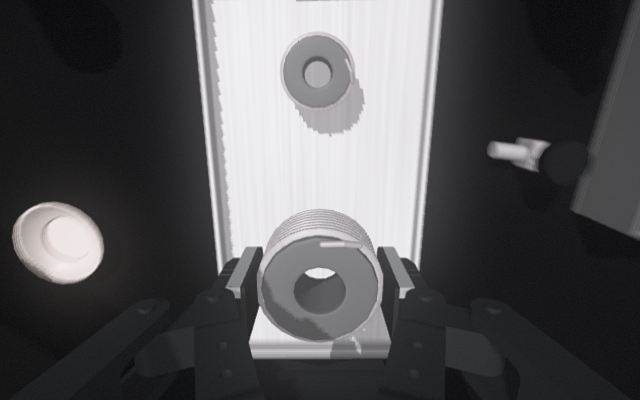

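Run:
```python
from h import *
z=np.load('pics/wrist16.npz');K,T=z['K'],z['T']
print(ray([(320,343),(320,356),(202,100),(437,100),(310,0)],.02,K,T).round(4))
```

```text
[[ 0.5482 -0.4154  0.02  ]
 [ 0.5479 -0.4294  0.02  ]
 [ 0.4681 -0.2041  0.02  ]
 [ 0.6379 -0.2083  0.02  ]
 [ 0.5482 -0.1418  0.02  ]]
```

Call:
move_arm(
  increments=[0,0,-0.04,0,0,0,45,0,0,-0.04,0,0,0,45,0,0,-0.025,0,0,0,45,0,0,-0.01,0,0,0,45,0,0,-0.005,0,0,0,45,0,0,-0.003,0,0,0,45,0,0,0,0,0,0,45],
)

```text
t: 29.8
eef_pos: [0.5528, -0.2735, 0.0387]
ee_rot: [0.001, 0.714, 0.7, 0.0]
force: [0.5, -0.3, -0.8]
grip_width: 0.0508
```

Call:
move_arm(
  increments=[0,0,-0.0027,0,0,0,45,0,0,0,0,0,0,60,0,0,0,0,0,0,70,0,0,0,0,0,0,75,0,0,0.02,0,0,0,75,0,0,0.04,0,0,0,75,0,0,0.045,0,0,0,75,0,0.01,0.045,0,0,0,75,0,0.03,0.045,2,0,-0.4,80,-0.001,0.04,0,2,0,-0.4,80,-0.001,0.04,0,2,0,-0.4,80,-0.001,0.04,0,2,0,-0.4,80,-0.001,0.04,0,2,0,-0.4,80,-0.001,0.04,0,2,0,-0.4,80,-0.001,0.04,0,2,0,-0.4,80,-0.001,0.04,0,2,0,-0.4,80,-0.001,0.04,0,0,0,-0.4,80,-0.001,0.04,0,0,0,0,80],
)

```text
t: 31.6
eef_pos: [0.5428, 0.1255, 0.2266]
ee_rot: [-0.099, 0.73, 0.67, 0.098]
force: [-0.3, 0.1, -0.0]
grip_width: 0.0683
```

Call:
move_arm(
  increments=[-0.001,0.04,0,0,0,0,80,0,0.03,0,0,0,0,80,0,0.02,0,0,0,0,80,0,0,0,0,0,0,80,0,0,0,0,0,0,80],
)

```text
t: 32.1
eef_pos: [0.5419, 0.2138, 0.2264]
ee_rot: [-0.099, 0.729, 0.67, 0.097]
force: [-0.2, -0.3, -0.5]
grip_width: 0.0681
```

```bash
python3 look.py 17 wrist side;python3 coils.py pics/wrist17.npz
```

```text
32.15 [0.5423 0.2127 0.2263] 0.0683 [ 0.4  0.4 -1.3] [-0.26  0.51 -0.04  1.75 -0.33  0.81 -0.16] [[0.085, 0.996, 0.01], [0.958, -0.084, 0.274], [0.274, -0.013, -0.962]]
rack
[288  85  49  12 453] [0.5439 0.3182] 0.0156 0.1406
[ 273  121   80   80 4283] [0.5407 0.2733] 0.0257 0.1395
[302 333  19  20 229] [0.5304 0.1561] 0.0076 0.1408
tray
```

View pics/wrist17.png

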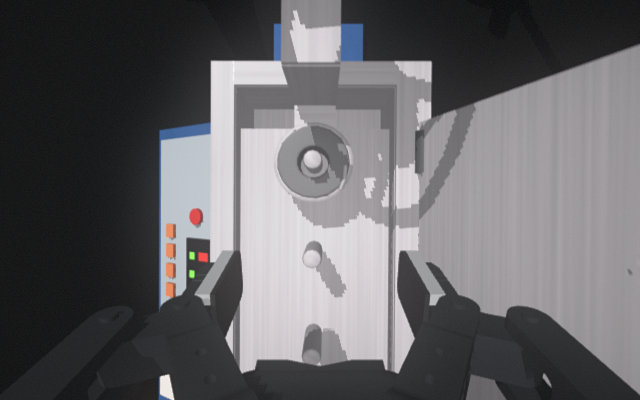

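View pics/side17.png

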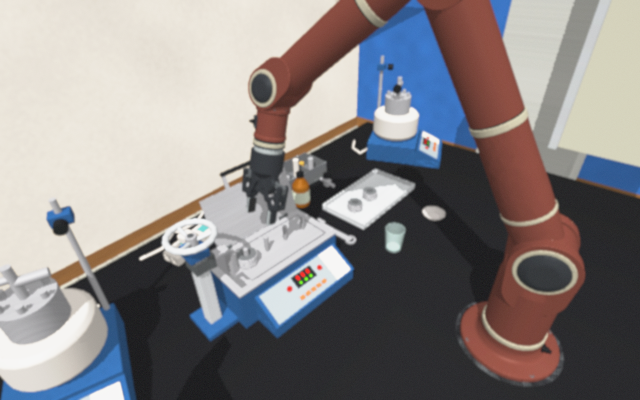

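Call:
move_arm(
  increments=[-0.001,0.02,0,0,0,0,80,-0.001,0.02,0,0,0,0,80,0,0.017,-0.02,0,0,0,80,0,0,-0.03,0,0,0,80,0,0,-0.018,0,0,0,80,0,0,-0.011,0,0,0,80,0,0,-0.004,0,0,0,80,0,0,0,0,0,0,80],
)

```text
t: 33.0
eef_pos: [0.5405, 0.2707, 0.1434]
ee_rot: [-0.099, 0.73, 0.67, 0.098]
force: [0.4, 1.0, 0.0]
grip_width: 0.0683
```

```bash
python3 look.py 18 wrist;python3 coils.py pics/wrist18.npz
```

```text
33.0 [0.5405 0.2707 0.1434] 0.0683 [0.4 1.  0. ] [-0.34  0.64 -0.08  1.79 -0.36  0.62 -0.19] [[0.084, 0.996, 0.01], [0.958, -0.084, 0.275], [0.275, -0.013, -0.961]]
rack
[282 168  80   4 302] [0.5445 0.3181] 0.0159 0.142
[  258   215   127   127 10899] [0.5408 0.2742] 0.0257 0.1395
[ 192  250   49   80 1245] [0.5039 0.2727] 0.0161 0.142
[ 399  250   50   82 1278] [0.5751 0.2666] 0.0165 0.1418
[307 261  29  20 268] [0.5407 0.2747] 0.0058 0.1411
tray
```

View pics/wrist18.png

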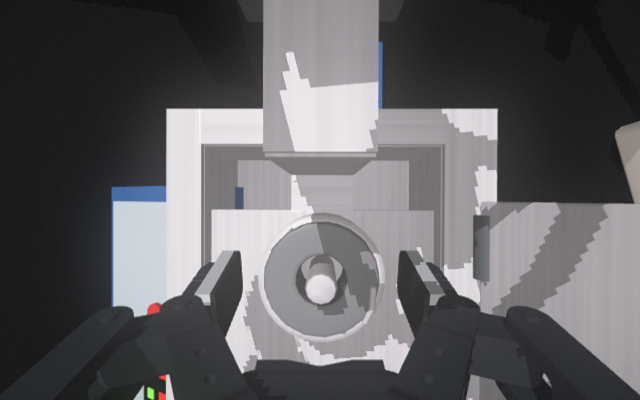

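Call:
move_arm(
  increments=[0,0,-0.001,0,0,0,60,0,0,0,0,0,0,45,0,0,0,0,0,0,45,0,0,0,0,0,0,45,0,0,0.02,0,0,0,45,0,0,0.025,0,0,0,45,0,0,0.025,0,0,0,45,0,-0.02,0.015,0,0,0,45],
)

```text
t: 33.85
eef_pos: [0.5392, 0.2557, 0.2296]
ee_rot: [-0.1, 0.727, 0.672, 0.099]
force: [0.8, 0.8, -1.5]
grip_width: 0.0498
```

```bash
python3 look.py 19 wrist
```

```text
33.85 [0.5392 0.2557 0.2296] 0.0498 [ 0.8  0.8 -1.5] [-0.33  0.52 -0.05  1.72 -0.33  0.81 -0.22] [[0.076, 0.997, 0.01], [0.957, -0.076, 0.279], [0.279, -0.012, -0.96]]
```

View pics/wrist19.png

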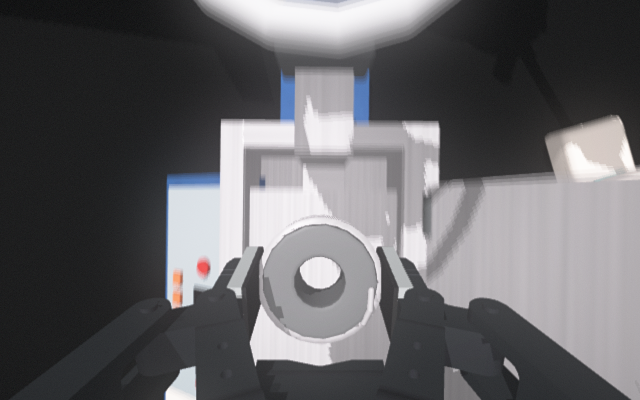

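Call:
move_arm(
  increments=[0,-0.03,0,0,0,0,45,0.001,-0.04,0,0,0,0.4,45,0.001,-0.04,0,0,0,0.4,45,0.001,-0.04,0,0,0,0.4,45,0.001,-0.04,0,0,0,0.4,45,0.001,-0.04,0,0,0,0.4,45,0.001,-0.04,0,0,0,0.4,45,0.001,-0.04,0,0,0,0.4,45,0.001,-0.04,0,0,0,0.4,45,0.001,-0.04,0,0,0,0.4,45,0.001,-0.04,0,0,0,0.4,45,0.001,-0.04,0,0,0,0,45,0.001,-0.04,0,0,0,0,45,0,-0.04,0,0,0,0,45,0,-0.04,-0.02,0,0,0,45,0,-0.018,-0.04,0,0,0,45,0,0,-0.02,0,0,0,45,0,0,0,0,0,0,45],
)

```text
t: 35.7
eef_pos: [0.5492, -0.3554, 0.1422]
ee_rot: [-0.107, 0.706, 0.694, 0.093]
force: [-0.2, 0.3, -0.8]
grip_width: 0.0497
```

```bash
python3 look.py 20 wrist scene;python3 coils.py pics/wrist20.npz
```

```text
35.75 [ 0.5511 -0.3552  0.145 ] 0.0495 [ 0.1  0.2 -1.1] [ 0.63  0.82  0.01  1.38 -0.25  1.14  0.75] [[0.017, 1.0, -0.013], [0.96, -0.012, 0.279], [0.279, -0.017, -0.96]]
rack
tray
[ 233    0   66   22 1040] [ 0.5104 -0.179 ] 0.0231 0.0326
[ 290  100   73   74 3575] [ 0.5518 -0.2761] 0.0258 0.0339
```

View pics/wrist20.png

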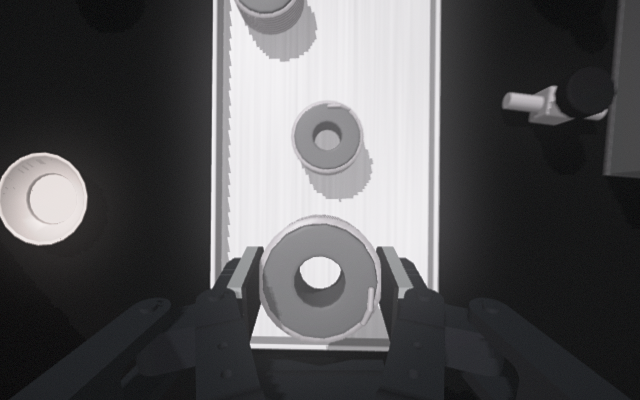

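Call:
move_arm(
  increments=[0,0,-0.03,0,0,0,45,0,0,-0.035,0,0,0,45,0,0,-0.02,0,0,0,45,0,0,-0.01,0,0,0,45,0,0,-0.004,0,0,0,45,0,0,0,0,0,0,45,0,0,0,0,0,0,45],
)

```text
t: 36.5
eef_pos: [0.5531, -0.357, 0.0502]
ee_rot: [-0.101, 0.705, 0.695, 0.095]
force: [0.5, -0.3, -1.2]
grip_width: 0.0498
```

```bash
python3 look.py 21 wrist;python3 - <<'E'
from h import *
z=np.load('pics/wrist21.npz');W=cloud(z['d'],z['K'],z['T'])
m=(W[...,2]>.03)&(W[...,2]<.07);m[:,:270]=0;m[:,370:]=0;m[:215]=0;m[340:]=0
P=W[m];print(np.percentile(P[:,2],[25,50,75,95]),P[:,:2].min(0),P[:,:2].max(0)); A=np.c_[P[:,:2],np.ones(len(P))]
s=P[:,2]>np.percentile(P[:,2],50)-.004
print(np.linalg.lstsq(A[s],P[s,2],rcond=None)[0])
E
```

```text
36.5 [ 0.5531 -0.357   0.0502] 0.0498 [ 0.5 -0.3 -1.2] [ 0.63  0.93 -0.    1.43 -0.26  0.97  0.79] [[0.015, 1.0, -0.007], [0.962, -0.012, 0.274], [0.273, -0.011, -0.962]]
[0.04483952 0.0456146  0.04615315 0.04684283] [ 0.53179997 -0.37973693] [ 0.5729461  -0.32893473]
[ 0.00396269 -0.00980699  0.03982507]
```

Call:
move_arm(
  increments=[0,0,-0.006,0,0,0,45,0,0,-0.004,0,0,0,45,0,0,-0.001,0,0,0,45,0,0,0,0,0,0,45],
)

```text
t: 36.95
eef_pos: [0.5521, -0.3566, 0.0385]
ee_rot: [-0.102, 0.705, 0.695, 0.094]
force: [-1.3, 0.2, 5.6]
grip_width: 0.05
```

Call:
move_arm(
  increments=[0,0,0.0005,0,0,0,60,0,0,0,0,0,0,70,0,0,0,0,0,0,75,0,0,0.02,0,0,0,75,0,0,0.04,0,0,0,75,0,0,0.04,-4,0,0,75,0,0,0.04,-4,0,0,75,0,0,0.04,-4,0,0,75,0,0,0.04,-4,0,0,75,0,0,0.04,0,0,0,75,0,0,0,0,0,0,75,0,0,0,0,0,0,75],
)

```text
t: 38.15
eef_pos: [0.5522, -0.3564, 0.2989]
ee_rot: [-0.002, 0.713, 0.702, -0.003]
force: [0.9, 0.2, -0.1]
grip_width: 0.064
```

```bash
python3 look.py 22 wrist scene;python3 coils.py pics/wrist22.npz
python3 - <<'E'
from h import *
z=np.load('pics/wrist22.npz');K,T=z['K'],z['T']
print(z['T'][:3,3])
E
```

```text
38.2 [ 0.5515 -0.3561  0.2971] 0.0644 [ 0.  -0.2 -0.2] [ 0.46  0.6   0.15  1.34 -0.08  1.22  0.59] [[0.016, 1.0, -0.011], [1.0, -0.016, 0.001], [0.001, -0.011, -1.0]]
rack
tray
[ 297   64   48   51 1631] [ 0.552  -0.2756] 0.0258 0.0337
[ 299  139   45   46 1405] [ 0.5512 -0.3538] 0.026 0.0337
[ 0.5534615  -0.28517506  0.41658988]
```

View pics/wrist22.png

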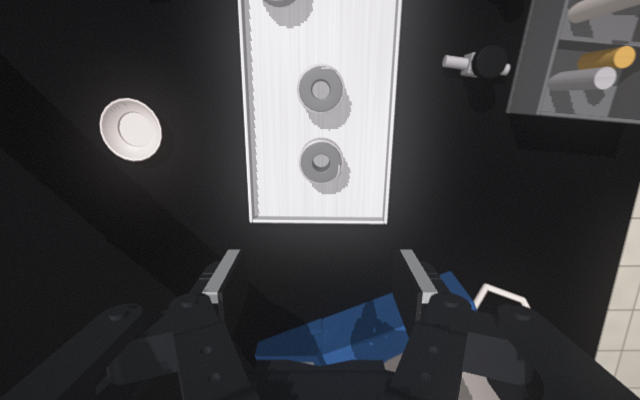

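View pics/scene22.png

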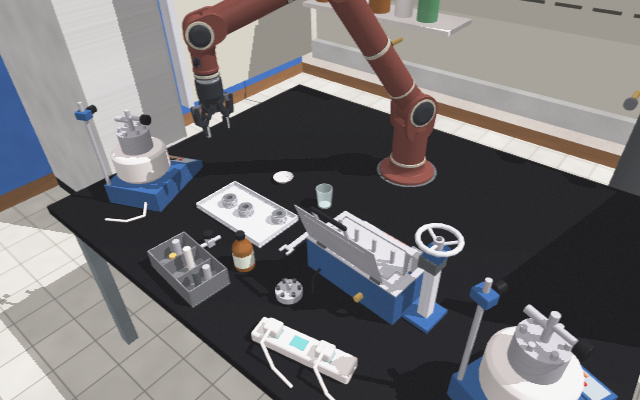

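Call:
move_arm(
  increments=[0,0.04,0,0,0,0,50,0,0.04,0,0,0,0,50,0,0.02,0,0,0,0,50,0,0,0,0,0,0,50,0,0,0,0,0,0,50],
)

```text
t: 38.75
eef_pos: [0.5514, -0.2568, 0.2965]
ee_rot: [-0.004, 0.713, 0.702, -0.004]
force: [0.6, -0.9, -0.9]
grip_width: 0.0426
```

```bash
python3 look.py 23 wrist;python3 coils.py pics/wrist23.npz
python3 - <<'E'
from h import *
z=np.load('pics/wrist23.npz');K,T=z['K'],z['T'];im=z['im'];W=cloud(z['d'],K,T)
m=((W[...,2]<.03)&(W[...,2]>-.01)&(im.min(2)>60)&(W[...,0]>.42)&(W[...,0]<.68)&(W[...,1]<-.1)&(W[...,1]>-.45)).astype(np.uint8)
c=max(cv2.findContours(cv2.morphologyEx(m,cv2.MORPH_CLOSE,np.ones((5,5))),0,1)[0],key=cv2.contourArea)[:,0]
b=cv2.minAreaRect(ray(c,.02,K,T)[:,:2].astype(np.float32));print(b)
E
```

```text
38.75 [ 0.5514 -0.2568  0.2965] 0.0426 [ 0.6 -0.9 -0.9] [ 0.31  0.52  0.15  1.49 -0.07  1.15  0.45] [[0.016, 1.0, -0.012], [1.0, -0.016, -0.0], [-0.0, -0.012, -1.0]]
rack
tray
[ 258   53   50   51 1700] [ 0.51   -0.1647] 0.0259 0.0337
[ 302  158   45   45 1363] [ 0.5521 -0.2747] 0.026 0.0338
[ 303  223   43   41 1209] [ 0.5514 -0.3526] 0.0266 0.0338
((0.5569725632667542, -0.27864062786102295), (0.31249913573265076, 0.1947641670703888), 88.9877700805664)
```

View pics/wrist23.png

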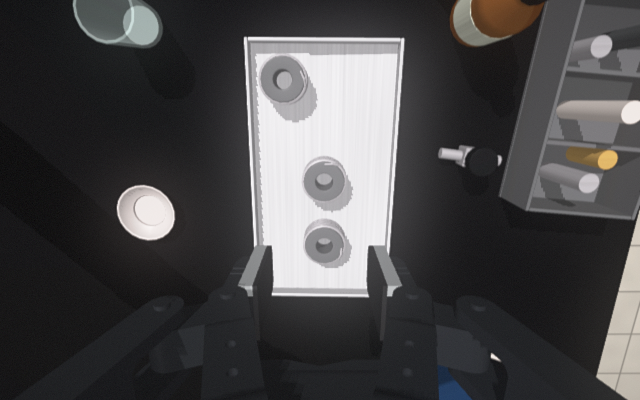

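Call:
move_arm(
  increments=[0,0.02,0.02,0,-0.7,0,32,0,0.04,0.02,0,0,0,32,0,0.04,0.01,0,0,0,32,0,0.04,0,0,0,0,32,0,0.04,0,0,0,0,32,0,0.04,0,0,0,0,32,0,0.04,0,0,0,0,32,0.002,0.04,0,0,0,-7,32,0.003,0.04,0,0,0,-7,32,0.003,0.04,0,0,0,-7,32,0.003,0.04,0,0,0,-7,32,0.003,0.04,0,0,0,-7,32,0.003,0.04,0,0,0,-7,32,0.003,0.04,0,0,0,-7,32,0.003,0.04,0,0,0,-7,32,0.002,0.02,0,0,0,0,32,0,0.007,-0.02,0,0,0,32,0,0,0,0,0,0,32,0,0,0,0,0,0,32],
)

```text
t: 40.7
eef_pos: [0.578, 0.3485, 0.327]
ee_rot: [0.002, 0.959, 0.283, -0.001]
force: [0.1, -0.2, 0.2]
grip_width: 0.0274
```

```bash
python3 look.py 24 wrist
python3 - <<'E'
import numpy as np
t=np.deg2rad(np.arange(-56.5,125,8))
p=.048*np.c_[np.cos(t),np.sin(t)]
print(np.diff(p,axis=0).round(4).tolist())
E
```

```text
40.7 [0.578  0.3485 0.327 ] 0.0274 [ 0.1 -0.2  0.2] [-0.71  0.62  0.27  1.23 -0.15  1.31 -1.45] [[0.839, 0.544, 0.0], [0.544, -0.839, -0.005], [-0.002, 0.004, -1.0]]
[[0.0053, 0.0041], [0.0047, 0.0048], [0.004, 0.0054], [0.0032, 0.0059], [0.0023, 0.0063], [0.0014, 0.0065], [0.0005, 0.0067], [-0.0004, 0.0067], [-0.0013, 0.0066], [-0.0022, 0.0063], [-0.0031, 0.0059], [-0.0039, 0.0055], [-0.0046, 0.0049], [-0.0052, 0.0042], [-0.0058, 0.0034], [-0.0062, 0.0026], [-0.0065, 0.0017], [-0.0067, 0.0008], [-0.0067, -0.0002], [-0.0066, -0.0011], [-0.0064, -0.002], [-0.006, -0.0029]]
```

View pics/wrist24.png

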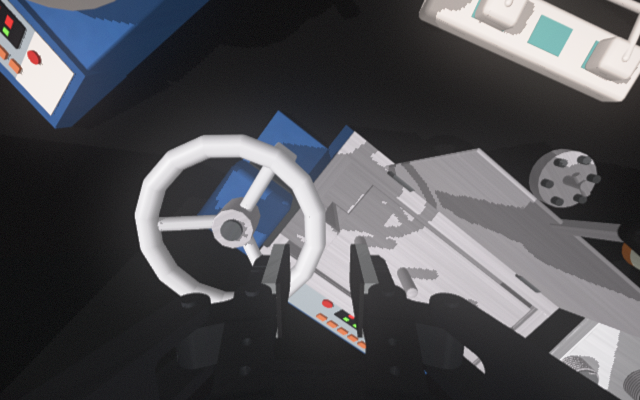

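Call:
move_arm(
  increments=[-0.001,0.0015,-0.02,0,0,0,32,0,0,-0.02,0,0,0,32,0,0,-0.019,0,0,0,32,0,0,0,0,0,0,20,0,0,0,0,0,0,0,0,0,0,0,0,0,0,0,0,0,0,0,0,0,0.0053,0.0041,0,0,0,8,0,0.0047,0.0048,0,0,0,8,0,0.004,0.0054,0,0,0,8,0,0.0032,0.0059,0,0,0,8,0,0.0023,0.0063,0,0,0,8,0],
  grip_force=50,
)

```text
t: 41.95
eef_pos: [0.5962, 0.3762, 0.2688]
ee_rot: [0.003, 0.802, 0.597, -0.001]
force: [0.6, -2.7, -5.4]
grip_width: 0.0105
```

Call:
move_arm(
  increments=[0.0014,0.0065,0,0,0,8,0,0.0005,0.0067,0,0,0,8,0,-0.0004,0.0067,0,0,0,8,0,-0.0013,0.0066,0,0,0,8,0,-0.0022,0.0063,0,0,0,8,0,-0.0031,0.0059,0,0,0,8,0,-0.0039,0.0055,0,0,0,8,0,-0.0046,0.0049,0,0,0,8,0,-0.0052,0.0042,0,0,0,8,0,-0.0058,0.0034,0,0,0,8,0,-0.0062,0.0026,0,0,0,8,0,-0.0065,0.0017,0,0,0,8,0,-0.0067,0.0008,0,0,0,8,0,-0.0067,-0.0002,0,0,0,8,0,-0.0066,-0.0011,0,0,0,8,0,-0.0064,-0.002,0,0,0,8,0,-0.006,-0.0029,0,0,0,8,0,0,0,0,0,0,0,0,0,0,0,0,0,0,0],
)

```text
t: 43.85
eef_pos: [0.5286, 0.4317, 0.2688]
ee_rot: [0.001, -0.249, 0.969, -0.001]
force: [4.3, -3.3, -7.0]
grip_width: 0.0107
```

```bash
python3 look.py 25 wrist
```

```text
43.85 [0.5286 0.4317 0.2688] 0.0107 [ 4.3 -3.3 -7. ] [-0.45  0.71 -0.53  1.29  0.35  1.24  1.09] [[-0.876, -0.482, 0.003], [-0.482, 0.876, -0.001], [-0.002, -0.002, -1.0]]
```

View pics/wrist25.png

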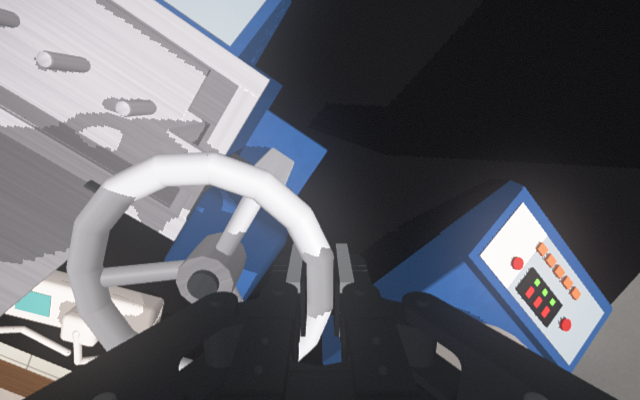

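Call:
move_arm(
  increments=[0,0,0,0,0,0,20,0,0,0,0,0,0,32,0,0,0.02,0,0,0,32,0,0,0.025,0,0,0,32,0.0047,-0.0029,0,0,0,-8,32,0.0047,-0.0029,0,0,0,-8,32,0.0047,-0.0029,0,0,0,-8,32,0.0047,-0.0029,0,0,0,-8,32,0.0047,-0.0029,0,0,0,-8,32,0.0047,-0.0029,0,0,0,-8,32,0.0047,-0.0029,0,0,0,-8,32,0.0047,-0.0029,0,0,0,-8,32,0.0047,-0.0029,0,0,0,-8,32,0.0047,-0.0029,0,0,0,-8,32,0.0047,-0.0029,0,0,0,-8,32,0.0047,-0.0029,0,0,0,-8,32,0.0047,-0.0029,0,0,0,-8,32,0.0047,-0.0029,0,0,0,-8,32,0.0047,-0.0029,0,0,0,-8,32,0,0,0,0,0,0,32],
)

```text
t: 45.9
eef_pos: [0.596, 0.3924, 0.3155]
ee_rot: [0.0, 0.713, 0.702, 0.003]
force: [0.7, -0.9, -0.0]
grip_width: 0.0273
```

```bash
python3 look.py 26 wrist
python3 - <<'E'
import numpy as np
t=np.deg2rad(np.arange(-1,186,8))
p=.048*np.c_[np.cos(t),np.sin(t)]
print(np.diff(p,axis=0).round(4).tolist())
E
```

```text
45.9 [0.596  0.3924 0.3155] 0.0273 [ 0.7 -0.9 -0. ] [-0.61  0.69 -0.02  1.11  0.01  1.34 -0.64] [[0.015, 1.0, 0.004], [1.0, -0.015, 0.003], [0.003, 0.004, -1.0]]
[[-0.0004, 0.0067], [-0.0013, 0.0066], [-0.0022, 0.0063], [-0.003, 0.006], [-0.0038, 0.0055], [-0.0046, 0.0049], [-0.0052, 0.0042], [-0.0057, 0.0034], [-0.0062, 0.0026], [-0.0065, 0.0017], [-0.0066, 0.0008], [-0.0067, -0.0001], [-0.0066, -0.001], [-0.0064, -0.002], [-0.0061, -0.0028], [-0.0056, -0.0036], [-0.0051, -0.0044], [-0.0044, -0.0051], [-0.0036, -0.0056], [-0.0028, -0.0061], [-0.002, -0.0064], [-0.001, -0.0066], [-0.0001, -0.0067]]
```

View pics/wrist26.png

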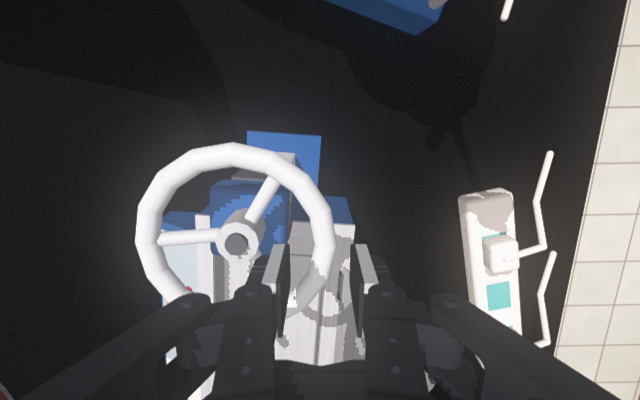

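Call:
move_arm(
  increments=[0,0,-0.015,0,0,0,32,0,0,-0.02,0,0,0,32,0,0,-0.012,0,0,0,32,0,0,0,0,0,0,20,0,0,0,0,0,0,0,0,0,0,0,0,0,0,0,0,0,0,0,0,0,-0.0004,0.0067,0,0,0,8,0,-0.0013,0.0066,0,0,0,8,0,-0.0022,0.0063,0,0,0,8,0,-0.003,0.006,0,0,0,8,0,-0.0038,0.0055,0,0,0,8,0,-0.0046,0.0049,0,0,0,8,0],
)

```text
t: 47.25
eef_pos: [0.5837, 0.4248, 0.2661]
ee_rot: [0.003, 0.364, 0.931, 0.001]
force: [5.8, -1.5, -6.3]
grip_width: 0.0112
```

Call:
move_arm(
  increments=[-0.0052,0.0042,0,0,0,8,0,-0.0057,0.0034,0,0,0,8,0,-0.0062,0.0026,0,0,0,8,0,-0.0065,0.0017,0,0,0,8,0,-0.0066,0.0008,0,0,0,8,0,-0.0067,-0.0001,0,0,0,8,0,-0.0066,-0.001,0,0,0,8,0,-0.0064,-0.002,0,0,0,8,0,-0.0061,-0.0028,0,0,0,8,0,-0.0056,-0.0036,0,0,0,8,0,-0.0051,-0.0044,0,0,0,8,0,-0.0044,-0.0051,0,0,0,8,0,-0.0036,-0.0056,0,0,0,8,0,-0.0028,-0.0061,0,0,0,8,0,-0.002,-0.0064,0,0,0,8,0,-0.0007,-0.0045,0,0,0,5,0,0,0,0,0,0,0,0],
)

```text
t: 48.95
eef_pos: [0.5047, 0.3966, 0.2661]
ee_rot: [0.002, -0.656, 0.754, -0.0]
force: [7.0, 1.7, -8.3]
grip_width: 0.0112
```

```bash
python3 look.py 27 wrist scene
```

```text
49.0 [0.5047 0.3966 0.2661] 0.0112 [ 7.7  2.3 -8.4] [-0.28  0.7  -0.79  1.42  0.51  1.23  1.88] [[-0.139, -0.99, 0.003], [-0.99, 0.139, 0.001], [-0.001, -0.003, -1.0]]
```

View pics/wrist27.png

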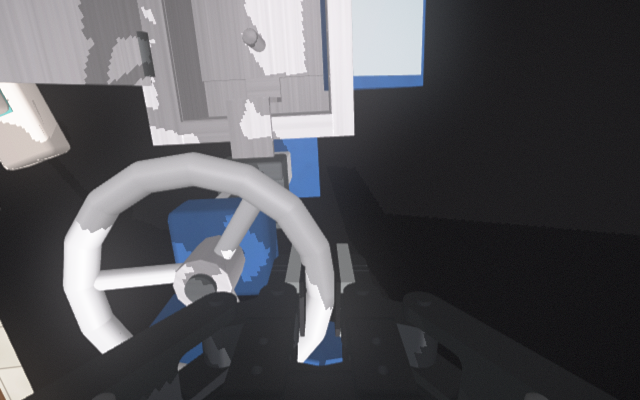

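View pics/scene27.png

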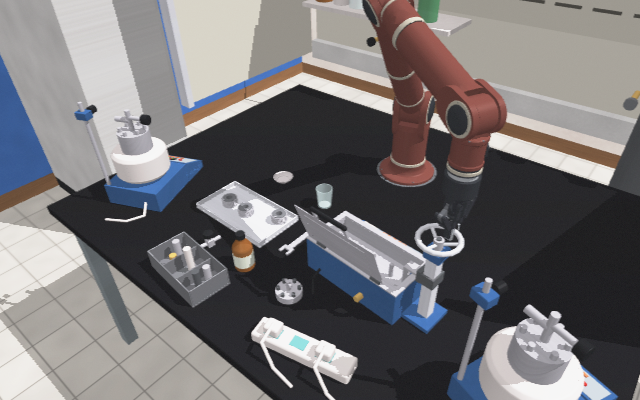

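Call:
move_arm(
  increments=[-0.0003,-0.0025,0,0,0,3,0,0,0,0,0,0,0,0,0,0,0,0,0,0,20,0,0,0,0,0,0,35,0,0,0.03,0,0,0,40,0,0,0.04,0,0,0,40,0,0,0.01,0,0,-8,40],
)

```text
t: 49.75
eef_pos: [0.4999, 0.3979, 0.3529]
ee_rot: [0.003, -0.623, 0.783, 0.003]
force: [0.5, -0.0, -1.1]
grip_width: 0.0341
```

Call:
move_arm(
  increments=[0.008,-0.0115,0,0,0,-8.5,40,0.008,-0.0115,0,0,0,-8.5,40,0.008,-0.0115,0,0,0,-8.5,40,0.008,-0.0115,0,0,0,-8.5,40,0.008,-0.0115,0,0,0,-8.5,40,0.008,-0.0115,0,0,0,-8.5,40,0.008,-0.0115,0,0,0,-8.5,40,0.008,-0.0115,0,0,0,-8.5,40,0.008,-0.0115,0,0,0,-8.5,40,0.008,-0.0115,0,0,0,-8.5,40,0.008,-0.0115,0,0,0,-8.5,40,0.008,-0.0115,0,0,0,-8.5,40,0.008,-0.0115,0,0,0,-8.5,40,0.008,-0.0115,0,0,0,-8.5,40,0.008,-0.0115,0,0,0,-8.5,40,0.008,-0.0115,0,0,0,-8.5,40,0.008,-0.0115,0,0,0,-8.5,40,0.008,-0.0115,0,0,0,-8.5,40,0.008,-0.0115,0,0,0,-8.5,40,0.008,-0.0115,0,0,0,-8.5,40],
)

```text
t: 51.75
eef_pos: [0.66, 0.1665, 0.3481]
ee_rot: [0.0, 0.726, 0.688, 0.002]
force: [-1.0, 0.4, -0.1]
grip_width: 0.0345
```

Call:
move_arm(
  increments=[0,0,0,0,0,-2,40,0,0,0,0,0,0,40],
)

```text
t: 51.95
eef_pos: [0.66, 0.1663, 0.3478]
ee_rot: [0.0, 0.736, 0.677, 0.002]
force: [-1.4, 0.4, 0.2]
grip_width: 0.0338
```

```bash
python3 look.py 28 wrist scene
```

```text
52.0 [0.6599 0.1667 0.3477] 0.0338 [-0.4 -1.3  0.3] [-0.26  0.61 -0.04  1.17  0.02  1.36 -0.38] [[0.083, 0.997, 0.003], [0.997, -0.083, 0.002], [0.002, 0.002, -1.0]]
```

View pics/wrist28.png

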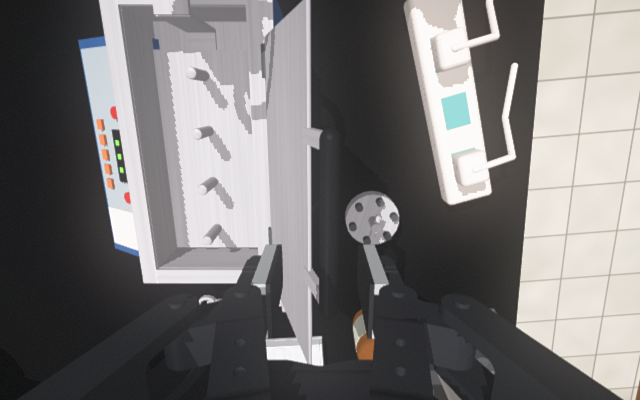

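View pics/scene28.png

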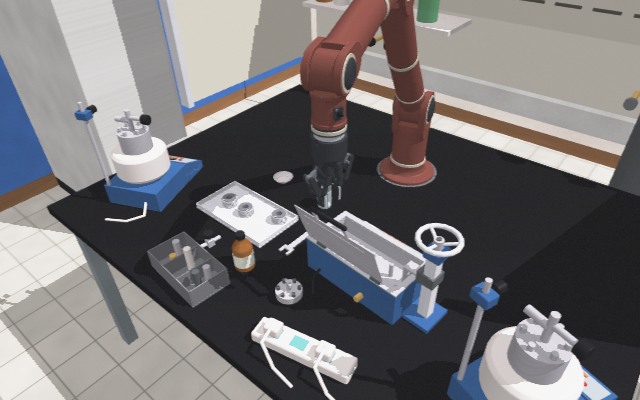

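Run:
```python
from h import *
z=np.load('pics/wrist28.npz');K,T=z['K'],z['T'];W=cloud(z['d'],K,T)
print(ray([(332,135),(328,275),(330,210)],.281,K,T).round(4), W[210,329],W[160,331])
print('deck',np.nanmedian(W[120:170,225:245,2]),np.nanmedian(W[90:220,175:185,2]))
```

```text
[[0.6707 0.2184 0.281 ]
 [0.6621 0.1358 0.281 ]
 [0.6664 0.1766 0.281 ]] [0.66582625 0.1789261  0.28786008] [0.66897794 0.20616173 0.28733678]
deck 0.06047380354028825 0.060443173969876696
```

Call:
move_arm(
  increments=[0.0054,-0.001,0,0,0,0,40,0,0,-0.02,0,0,0,40,0,0,-0.02,0,0,0,40,0,0,-0.0095,0,0,0,40,0,0,0,0,0,0,20,0,0,0,0,0,0,0,0,0,0,0,0,0,0,0,0,0,0,0,0,0],
  grip_force=60,
)

```text
t: 52.85
eef_pos: [0.6657, 0.1645, 0.2975]
ee_rot: [0.001, 0.737, 0.676, 0.001]
force: [-0.6, 0.2, -2.6]
grip_width: 0.0098
```

Run:
```python
import numpy as np
ex=np.array([.9963,-.0863])
A=np.linspace(1.9,0,41); x=-.178*np.cos(A); z=.178*np.sin(A)
for i in range(40): print(round(A[i+1],2),((x[i+1]-x[i])*ex).round(4),round(z[i+1]-z[i],4))
```

```text
1.85 [-0.008   0.0007] 0.0025
1.8 [-0.0081  0.0007] 0.0022
1.76 [-0.0082  0.0007] 0.0018
1.71 [-0.0083  0.0007] 0.0014
1.66 [-0.0084  0.0007] 0.001
1.61 [-0.0084  0.0007] 0.0006
1.57 [-0.0084  0.0007] 0.0002
1.52 [-0.0084  0.0007] -0.0002
1.47 [-0.0084  0.0007] -0.0006
1.42 [-0.0084  0.0007] -0.001
1.38 [-0.0083  0.0007] -0.0014
1.33 [-0.0082  0.0007] -0.0018
1.28 [-0.0081  0.0007] -0.0022
1.23 [-0.008   0.0007] -0.0026
1.19 [-0.0079  0.0007] -0.003
1.14 [-0.0077  0.0007] -0.0033
1.09 [-0.0076  0.0007] -0.0037
1.04 [-0.0074  0.0006] -0.0041
1.0 [-0.0072  0.0006] -0.0044
0.95 [-0.007   0.0006] -0.0048
0.9 [-0.0067  0.0006] -0.0051
0.86 [-0.0065  0.0006] -0.0054
0.81 [-0.0062  0.0005] -0.0057
0.76 [-0.0059  0.0005] -0.006
0.71 [-0.0057  0.0005] -0.0063
0.66 [-0.0054  0.0005] -0.0065
0.62 [-0.005   0.0004] -0.0068
0.57 [-0.0047  0.0004] -0.007
0.52 [-0.0044  0.0004] -0.0072
0.47 [-0.004   0.0003] -0.0074
0.43 [-0.0037  0.0003] -0.0076
0.38 [-0.0033  0.0003] -0.0078
0.33 [-0.0029  0.0003] -0.0079
0.28 [-0.0026  0.0002] -0.0081
0.24 [-0.0022  0.0002] -0.0082
0.19 [-0.0018  0.0002] -0.0083
0.14 [-0.0014  0.0001] -0.0083
0.09 [-0.001   0.0001] -0.0084
0.05 [-0.0006  0.0001] -0.0084
0.0 [-0.0002  0.    ] -0.0085
```

Call:
move_arm(
  increments=[-0.008,0.0007,0.0025,0,0,0,0,-0.0081,0.0007,0.0022,0,0,0,0,-0.0082,0.0007,0.0018,0,0,0,0,-0.0083,0.0007,0.0014,0,0,0,0,-0.0084,0.0007,0.001,0,0,0,0,-0.0084,0.0007,0.0006,0,0,0,0,-0.0084,0.0007,0.0002,0,0,0,0,-0.0084,0.0007,-0.0002,0,0,0,0,-0.0084,0.0007,-0.0006,0,0,0,0,-0.0084,0.0007,-0.001,0,0,0,0,-0.0083,0.0007,-0.0014,0,0,0,0,-0.0082,0.0007,-0.0018,0,0,0,0,-0.0081,0.0007,-0.0022,0,0,0,0],
)

```text
t: 54.15
eef_pos: [0.5587, 0.1739, 0.303]
ee_rot: [0.002, 0.737, 0.676, 0.003]
force: [2.3, 0.6, 7.5]
grip_width: 0.0097
```

Call:
move_arm(
  increments=[-0.008,0.0007,-0.0026,0,0,0,0,-0.0079,0.0007,-0.003,0,0,0,0,-0.0077,0.0007,-0.0033,0,0,0,0,-0.0076,0.0007,-0.0037,0,0,0,0,-0.0074,0.0006,-0.0041,0,0,0,0,-0.0072,0.0006,-0.0044,0,0,0,0,-0.007,0.0006,-0.0048,0,0,0,0,-0.0067,0.0006,-0.0051,0,0,0,0,-0.0065,0.0006,-0.0054,0,0,0,0,-0.0062,0.0005,-0.0057,0,0,0,0,-0.0059,0.0005,-0.006,0,0,0,0,-0.0057,0.0005,-0.0063,0,0,0,0,-0.0054,0.0005,-0.0065,0,0,0,0],
)

```text
t: 55.45
eef_pos: [0.469, 0.1818, 0.2387]
ee_rot: [0.001, 0.736, 0.677, 0.002]
force: [2.7, 3.9, 4.9]
grip_width: 0.0096
```

Call:
move_arm(
  increments=[-0.005,0.0004,-0.0068,0,0,0,0,-0.0047,0.0004,-0.007,0,0,0,0,-0.0044,0.0004,-0.0072,0,0,0,0,-0.004,0.0003,-0.0074,0,0,0,0,-0.0037,0.0003,-0.0076,0,0,0,0,-0.0033,0.0003,-0.0078,0,0,0,0,-0.0029,0.0003,-0.0079,0,0,0,0,-0.0026,0.0002,-0.0081,0,0,0,0,-0.0022,0.0002,-0.0082,0,0,0,0,-0.0018,0.0002,-0.0083,0,0,0,0,-0.0014,0.0001,-0.0083,0,0,0,0,-0.001,0.0001,-0.0084,0,0,0,0],
)

```text
t: 56.65
eef_pos: [0.432, 0.1849, 0.1455]
ee_rot: [0.001, 0.736, 0.677, 0.001]
force: [4.1, 5.7, 0.8]
grip_width: 0.0094
```

Call:
move_arm(
  increments=[-0.0004,0,-0.006,0,0,0,0,-0.0002,0,-0.006,0,0,0,0,0,0,-0.005,0,0,0,0,0,0,-0.002,0,0,0,0,0,0,0,0,0,0,0],
)

```text
t: 57.15
eef_pos: [0.4312, 0.185, 0.1263]
ee_rot: [0.001, 0.737, 0.676, 0.001]
force: [1.6, 6.6, -1.1]
grip_width: 0.0089
```

Call:
move_arm(
  increments=[0,0,-0.002,0,0,0,0,0,0,-0.001,0,0,0,0,0,0,0,0,0,0,0],
)

```text
t: 57.45
eef_pos: [0.431, 0.1852, 0.1252]
ee_rot: [0.001, 0.736, 0.677, 0.001]
force: [-0.2, 4.2, 17.2]
grip_width: 0.0092
```

```bash
python3 look.py 29 wrist side scene
python3 - <<'E'
from h import *
for n in('wrist','scene','side'):
    z=np.load(f'pics/{n}29.npz');W=cloud(z['d'],z['K'],z['T']);im=z['im']
    o=np.array([.5325,.1845]);R2=np.array([[.9963,-.0863],[.0863,.9963]])
    L=(W[...,:2]-o)@R2.T
    m=(abs(L[...,1])<.1)&(im.min(2)>100)
    for a,b in((-.06,-.04),(-.02,0),(.03,.05)):
        s=m&(L[...,0]>a)&(L[...,0]<b)&(W[...,2]<.3); print(n,a,s.sum(),np.median(W[s][:,2]).round(4) if s.sum() else '')
E
```

```text
57.55 [0.431  0.1852 0.1253] 0.0093 [-1.1  4.8 16.1] [-0.42  0.54 -0.05  2.08  0.06  0.52 -0.59] [[0.084, 0.996, 0.003], [0.996, -0.084, 0.001], [0.001, 0.003, -1.0]]
wrist -0.06 17039 0.1144
wrist -0.02 18305 0.1162
wrist 0.03 2364 0.1163
scene -0.06 358 0.1157
scene -0.02 401 0.117
scene 0.03 408 0.117
side -0.06 340 0.1136
side -0.02 301 0.1149
side 0.03 318 0.115
```

View pics/wrist29.png

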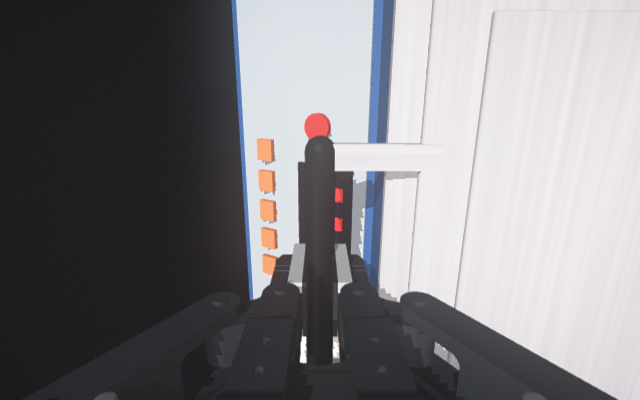

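View pics/scene29.png

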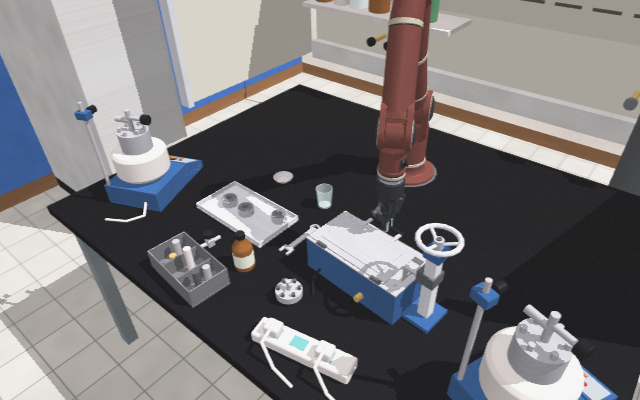

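Call:
move_arm(
  increments=[-0.001,0,0.002,0,0,0,10,0,0,0,0,0,0,22,0,0,0,0,0,0,24,0,0,0.01,0,0,0,24,0,0,0.02,0,0,0,24,0,0,0.03,0,0,0,24,0,0,0.04,0,0,0,24,0,0,0.04,0,0,0,24,0.02,-0.04,0.02,0,0,0,24,0.03,-0.04,0,0,0,0,24,0.03,-0.04,0,0,0,0,24,0,-0.04,0,0,0,0,24,0,-0.04,0,0,0,0,24,0,-0.04,0,0,0,0,24,0,0,0,0,0,0,24,0,0,0,0,0,0,24],
)

```text
t: 59.2
eef_pos: [0.5091, -0.0569, 0.2858]
ee_rot: [0.0, 0.738, 0.675, -0.0]
force: [-0.7, 0.5, -0.7]
grip_width: 0.0206
```

```bash
python3 look.py 30 wrist side scene; python3 coils.py pics/wrist30.npz
python3 - <<'E'
from h import *
for n in('scene','side'):
    z=np.load(f'pics/{n}30.npz');W=cloud(z['d'],z['K'],z['T']);im=z['im']
    o=np.array([.5325,.1845]);R2=np.array([[.9963,-.0863],[.0863,.9963]])
    L=(W[...,:2]-o)@R2.T
    m=(abs(L[...,1])<.1)&(im.min(2)>100)
    for a,b in((-.06,-.04),(-.02,0),(.03,.05)):
        s=m&(L[...,0]>a)&(L[...,0]<b)&(W[...,2]<.3); print(n,a,s.sum(),np.median(W[s][:,2]).round(4))
E
```

```text
59.3 [ 0.5098 -0.0543  0.2859] 0.0204 [ 0.   0.6 -0. ] [ 0.06  0.37  0.01  1.77 -0.01  1.   -0.01] [[0.084, 0.997, 0.001], [0.997, -0.084, 0.001], [0.001, 0.001, -1.0]]
rack
tray
[ 307  234   40   41 1082] [ 0.5098 -0.162 ] 0.0268 0.0338
scene -0.06 341 0.116
scene -0.02 404 0.1176
scene 0.03 412 0.1173
side -0.06 484 0.114
side -0.02 426 0.1154
side 0.03 387 0.1151
```

View pics/wrist30.png

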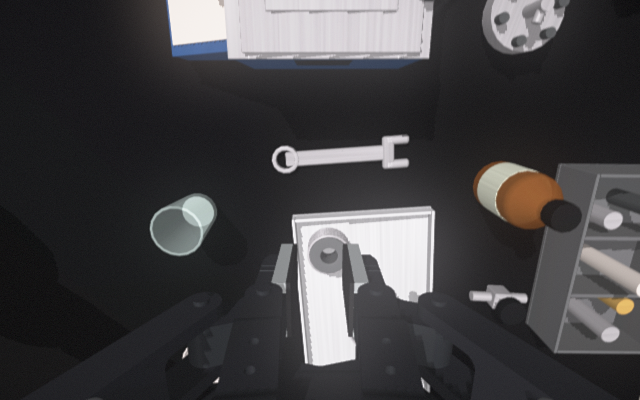

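View pics/side30.png

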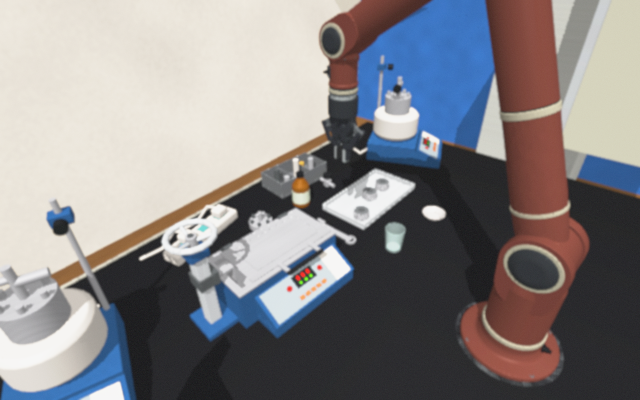

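View pics/scene30.png

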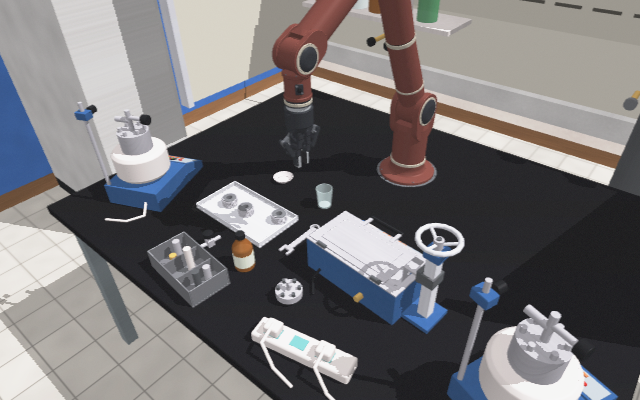

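```bash
python3 -c "
from plant import close_job
print(close_job())"
```

```text
the job is handed in; nothing more can be done
None
```

The job is handed in, at about 59 s of the 210 s allowed. I opened the cover onto its stop and wound the rack up until the deck stood at 109.5 mm against the rim's 110 mm. The three coils present (one post was empty) went into the tray. Then I wound the rack down, shut the cover while holding its handle, and backed the arm clear.

**Last checks:**
- **Coils:** all three lie flat on the tray floor, tops at 34 mm as they should be. None are stacked.
- **Rack:** the deck measured about 60 mm just before I shut the cover, which is fully down. The gripper's turn suggested at most 0.05 rad short at that point, and I wound 3° further before letting go.
- **Cover:** level across its width at about 115 mm, so shut.
- **Other things:** all look upright and in place in the last pictures; I did not measure their positions.
- **Arm:** clear of everything, with no force on the tool.

**Not as planned:**
- The first coil was knocked a few centimetres aside in the tray during the run. I left it there, because it stayed flat and within limits, about 45 mm off centre across the tray and 107 to 111 mm along it.
- My readings of the tray's centre disagreed by up to about 1 cm. A coil flat on the floor between the walls still meets the limits.

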